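# Tip the lying abrasive wheels up into the free rack bays

## Robot

A 7-joint arm with a two-finger parallel gripper is mounted at the origin on a cart in front of the work surface, level with it; the furniture and walls round the work are solid. World frame = base frame: x ahead of the robot, y to its left, z up, the work surface at z = 0. Lengths are in mm, angles in rad, forces in N, time in s.
With the tool pointing down it reaches from about 400 to 850 mm from the base axis. Payload 4.5 kg.
Tool frame: the origin (TCP) lies midway between the tips of the shut fingers; the grasp point (between the pads) lies 19 mm behind it; z points along the fingers, y is the line along which they close (so a half turn about z gives the same grasp; the last joint's range is limited). The gripper opens to 88 mm and grips with 3 to 60 N. Pads are 18 mm wide; open, the fingers measure 123 mm over their backs; the gripper's body (75 mm by 187 mm) begins 45 mm behind the grasp point.
Start: joints at [-1.205, 0.689, -0.195, 1.565, 0.157, 0.902, -0.215], TCP at [203.572, 590.942, 238.743] pointing down, gripper open.
Joint ranges: [-3.01, 3.01], [-0.46, 2.08], [-1.47, 1.51], [0.13, 2.56], [-1, 4.14], [0.04, 2.09], [-2.66, 2.66]. Speed limits (rad/s): [2.57, 2.57, 3.14, 3.14, 3.14, 3.14, 3.14].

## Interface

Orientations are given as a unit quaternion [w, x, y, z].
In Python, from station import arm, eyes, search_frame, masks_of, spot_point gives the robot as it stands. The module is installed in compiled form; this text tells all that it offers.
- The arm moves only by the tool arm_command, never from a script. Its argument "increments" is one flat list of numbers, 4 for each row, row after row: the shift along the tool's x, y, z in m, then the turn about the tool's z in degrees. In form: [dx, dy, dz, yaw, dx, dy, dz, yaw, ...]. A call has 1 to 12 rows; each row is the pose to reach, as a shift and turn from the pose commanded when the call began, along the tool's axes at that moment; what a row does not reach only later rows make up. A row lasts 1/8 s, in which the tool goes at most 62.5 mm and 10.7 degrees, less where a joint would pass 70% of its speed; a pose out of reach is approached as far as the arm can. A call with a gripper value outside its range is refused whole. "claw" is the finger opening in m, from 0 to 0.0881, set as the call begins (left out, the last holds). The fingers move at their own pace and stop on an object; the grip force is fixed at half the most. Time passes only in rows, so rows that repeat a pose let the fingers close. It gives the time, the measured TCP pose, the force, the opening and the grip force at its end, in the units of the state.
- arm.get_obs(): the state, without advancing time (a new reading comes with each control period).
- eyes.grab_frame(name): name is "scene" or "top" or "wrist"; returns a dict with "pixels" (480x640x3 uint8, red, green, blue), "fx", "fy", "cx", "cy" (pixels), "dist_coeffs" ([k1, k2, p1, p2, k3] as OpenCV has them; the pictures are not rectified), "rvec" (rotation vector, rad) and "tvec" (3), from world to camera coordinates, as OpenCV has them; the wrist camera has in their place "mount" (4x4, takes a point from camera to tool coordinates, whose origin is the TCP and whose axes are the flange's). Camera axes: x right, y down, z forward; pixel columns grow to the right and rows downward; lengths in mm; the calibration is good to about 2 mm. A picture is of the moment at which its call begins: read the wrist's pose just before it. There is no depth.
- arm.close_job(): hands the job in; it is judged then, once.
Trained networks look in the newest picture that a camera, given by its name, has taken for a name from the list of things; names that differ only in an ending like _2 or _b are one class to them, and where a whole thing is asked for, a point or a joint stands for the part that bears it (a point fixed in the world has none). Each returns a list of dicts, best first, with "p" (0 to 1); they miss things now and then, are a little off and sometimes report something else, mostly with a low value. They report only what shows in the picture. A call takes as long as a camera call. They do not tell look-alikes from the thing itself.
- search_frame(label, camera): "rect" ([centre column, centre row, width, height] in pixels, round what is visible of it).
- masks_of(label, camera): "pixels" (480x640 bool, what is visible of it) and "rect" ([centre column, centre row, width, height] in pixels, round what is visible of it).
- spot_point(label, camera): "point" ([row, column] in pixels: a listed point, or the origin of a listed thing).
The state is a dict: "t": time; "joint_pos": joint angles; "dq": joint speeds; "tau": joint torques, N m; "tcp_pos": TCP position; "ee_rot": TCP orientation; "wrist_force": force on the tool from outside, world axes, zero at the start; "torque": the same for the moment, N m; "width": finger opening in mm; "grip_force": force on a finger pad.
Only numpy, scipy, OpenCV 4.12 (cv2) and the standard library are available. Lean on these libraries where they do the work, as an engineer would, in place of code of your own. Each camera call takes 0.05 s, during which the arm holds its last target. There are 200 camera calls.

## Task

Two of the abrasive wheels were left lying flat on the wooden rack's deck. Stand each of them upright in a slot of its own, in the two bays that are still free: down on the slot's floor between the deck and the steel tines, not slanting. Leave the wheel that is already racked and the oil can and micrometer standing close by where they are.

Things in the scene. Friction and masses are not known exactly. Their poses are not given: they have to be found in the camera images.
- rack: The whole wooden rack, fixed: 369 mm long in y, x from -88 to +38 mm, base board 8 mm thick, end panels 10 mm thick at y = -178 and +178 mm, 72 mm high (12 above the deck). Origin: bench level, mid-length, under the front edge of the slots; x = across the rack from deck to tines (roughly the robot's left), y = along it, z up.
- bay_a: One of three equal plywood bays of the rack, side by side, 115 mm apart, order varies. Origin: bench level, under the slot's front edge, mid-bay; axes as the rack's. Waxed deck 60 mm high, x -80 to 0, level with its neighbours'; a wheel slides on it easily (friction 0.25). Front recess in the deck: y within 38 mm, x -80 to -50, open down to the base board. FREE at the start.
- bay_b: One of three equal plywood bays of the rack, side by side, 115 mm apart, order varies. Origin: bench level, under the slot's front edge, mid-bay; axes as the rack's. Behind the deck is the slot: x 0 to 20 mm, 100 mm long in y, open upward, floor at 35 mm height (25 below the deck). 15 mm of wood between neighbouring slots. FREE at the start.
- bay_c: One of three equal plywood bays of the rack, side by side, 115 mm apart, order varies. Origin: bench level, under the slot's front edge, mid-bay; axes as the rack's. Slot's back: a rail 75 mm high; from it two round steel tines (10 mm) at y = -28 and 28 rise to 114 mm height, fronts flush with the rail at x = 20 mm. HOLDS the racked wheel at the start.
- bay_a_seat (a point): Where a wheel's centre is, mid slot, when it stands in bay_a: 10 mm behind the slot's front edge, 85 mm above the bench.
- bay_b_seat (a point): Where a wheel's centre is, mid slot, when it stands in bay_b: 10 mm behind the slot's front edge, 85 mm above the bench.
- wheel_1: Loose grey abrasive wheel: flat disc, 100 mm diameter, 10 mm thick, about 0.2 kg, both faces flat (paper washer and plugged bush flush in the middle, no hole). Origin: disc centre, mid thickness; z = disc axis. Starts flat on the deck, centre about 62 mm in front of the slots, anywhere along its half of the rack; its near rim overhangs the deck front.
- wheel_2: Loose grey abrasive wheel: flat disc, 100 mm diameter, 10 mm thick, about 0.2 kg, both faces flat (paper washer and plugged bush flush in the middle, no hole). Origin: disc centre, mid thickness; z = disc axis. Starts flat on the deck, centre about 62 mm in front of the slots, anywhere along its half of the rack; its near rim overhangs the deck front. On the other half.
- wheel_racked: Loose grey abrasive wheel: flat disc, 100 mm diameter, 10 mm thick, about 0.2 kg, both faces flat (paper washer and plugged bush flush in the middle, no hole). Origin: disc centre, mid thickness; z = disc axis. The same kind; it already stands upright in bay_c, flat against the tines, top 135 mm above the bench. Loose: do not disturb it.
- oil_can: Loose red pump oil can, body 76 x 86 mm and 100 mm high, spout up to 186 mm; stands behind the rack. Origin: centre of its underside. A bystander.
- micrometer: Loose micrometer, 43 x 124 x 15 mm (long along its y), lies on the bench just in front of the rack. Origin: centre of its underside. A bystander.
Mind the look-alikes: they are no part of the job. What is shaped like the wheel_2 but purple or yellow is not meant. Leave any turquoise look-alike of the wheel_1 alone.

How it is judged (in metres and radians):
At the end, for the whole second after the job is handed in: wheel_1 and wheel_2 stand at rest, one in bay_a and the other in bay_b, each with its centre within 14 mm of the bay's seat point and its faces within about 9 degrees of vertical; the racked wheel is within 8 mm, the oil can and micrometer within 10 mm, of where they started (((distance between wheel_1 and bay_a_seat below 0.014 m and distance between wheel_2 and bay_b_seat below 0.014 m) or (distance between wheel_1 and bay_b_seat below 0.014 m and distance between wheel_2 and bay_a_seat below 0.014 m)) and angle between wheel_1's own z axis and vertical between 1.4 and 1.74 rad and linear speed of each of wheel_1, wheel_2 below 0.01 m/s and angular speed of each of wheel_1, wheel_2 below 0.1 rad/s and angle between wheel_2's own z axis and vertical between 1.4 and 1.74 rad and distance of wheel_racked from where it was at the start of the episode below 0.008 m and distance of each of oil_can, micrometer from where it was at the start of the episode below 0.01 m); the robot touches nothing.
It fails at once if the wheel already racked is shifted by more than 8 mm (distance of wheel_racked from where it was at the start of the episode above 0.008 m).
It fails at once if the oil can is shifted by more than 10 mm (distance of oil_can from where it was at the start of the episode above 0.01 m).
It fails at once if the micrometer is shifted by more than 10 mm (distance of micrometer from where it was at the start of the episode above 0.01 m).
It also fails if it takes over 72 s, if anything falls off the work surface, if the arm or the gripper's body presses on something with over 40 N, if the wrist force passes 120 N, or if a joint passes its speed limit or range.

## Working session

There is one attempt and no reset: what is moved stays moved. The work goes in short steps, Python scripts to look and compute and a tool call to move; the robot and the scene stay as the last step left them, time stands still between calls to the robot, and variables do not carry over. Pictures are saved under pics/ and viewed, at most 10 in all, crops included, and the job is handed in when it is done.

Besides the shell and the picture viewer there is one more tool, called after "Emit:" by a JSON object that holds its "api" and its "payload", one argument or row to a line. arm_command: Moves the arm, as the interface text tells. Its arguments: {"type":"object","properties":{"increments":{"type":"array","items":{"type":"number"}},"claw":{"type":"number"}},"required":["increments"]}

```bash
mkdir -p pics; cat > h.py <<'E'
import numpy as np, cv2
from station import arm, eyes, search_frame, masks_of, spot_point
def ray(f,uv):
    K=np.array([[f['fx'],0,f['cx']],[0,f['fy'],f['cy']],[0,0,1.]]);D=np.array(f['dist_coeffs'])
    n=cv2.undistortPoints(np.array(uv,float).reshape(-1,1,2),K,D).reshape(-1,2)
    R=cv2.Rodrigues(np.array(f['rvec'],float))[0];t=np.array(f['tvec'],float).ravel()
    d=np.c_[n,np.ones(len(n))]@R; return -R.T@t,d
def onz(f,uv,z):
    o,d=ray(f,uv); return o+d*((z-o[2])/d[:,2])[:,None]
def proj(f,P):
    K=np.array([[f['fx'],0,f['cx']],[0,f['fy'],f['cy']],[0,0,1.]])
    return cv2.projectPoints(np.array(P,float).reshape(-1,3),np.array(f['rvec'],float),np.array(f['tvec'],float),K,np.array(f['dist_coeffs']))[0].reshape(-1,2)
def save(f,n): cv2.imwrite('pics/'+n,f['pixels'][:,:,::-1])
E
python3 - <<'E'
from h import *
o=arm.get_obs();print(o)
for c in('top','scene'):
    f=eyes.grab_frame(c);save(f,c+'0.png')
    print(c,(-cv2.Rodrigues(np.array(f['rvec']))[0].T@np.array(f['tvec']).ravel()).round())
    for l in('rack','wheel_1','wheel_racked','oil_can','micrometer'):
        for r in search_frame(l,c): print(l,np.round(r['rect']),round(r['p'],2))
    for l in('bay_a_seat','bay_b_seat','wheel_1','bay_a','bay_c','rack','micrometer'):
        for r in spot_point(l,c): print(l,np.round(r['point']),round(r['p'],2))
E
```

```text
{'t': 0.0, 'joint_pos': array([-1.20523991,  0.68996206, -0.19452447,  1.56634418,  0.15731766,
        0.90250651, -0.2151336 ]), 'dq': array([-0.00046974, -0.00055753,  0.00079677,  0.00136072,  0.00135582,
       -0.00049521,  0.00034056]), 'tau': array([ 8.88958566e-04, -5.27573669e+01, -1.26713030e+00, -1.53426307e+01,
       -5.27948211e-02,  6.65924745e-03,  1.85164222e-04]), 'tcp_pos': array([203.40519901, 590.30435145, 237.92395181]), 'ee_rot': array([-7.96132490e-05,  1.65084022e-01,  9.86279084e-01, -9.09391472e-04]), 'wrist_force': array([ 0.08964668, -0.40912302,  0.10199796]), 'torque': array([-0.01680558,  0.03318266, -0.00040564]), 'grip_force': 0.0, 'width': 88.02910296701175}
top [ 299.   12. 1213.]
rack [298. 262.  64. 190.] 0.57
wheel_1 [223. 355.  53.  50.] 0.97
wheel_1 [318. 304.  54.  56.] 0.87
wheel_1 [386. 332.  52.  49.] 0.82
wheel_1 [409. 198.  54.  49.] 0.8
wheel_1 [313. 207.  54.  51.] 0.62
wheel_racked [276. 317.  13.  52.] 0.81
oil_can [224. 262.  46.  56.] 0.95
micrometer [364. 231.  23.  58.] 0.63
bay_a_seat [196. 276.] 0.82
bay_a_seat [322. 282.] 0.3
[... 516 characters left out ...]
eel_1 [363. 225.  57.  28.] 0.89
wheel_1 [257. 252.  62.  42.] 0.86
wheel_1 [268. 337.  69.  44.] 0.85
wheel_1 [169. 254.  36.  26.] 0.85
wheel_racked [225. 223.  58.  51.] 0.93
oil_can [264. 182.  43.  63.] 0.62
micrometer [373. 287.  78.  35.] 0.71
micrometer [302. 237.  92.  90.] 0.69
bay_a_seat [200. 345.] 0.64
bay_b_seat [213. 293.] 0.8
wheel_1 [225. 361.] 0.85
wheel_1 [301. 452.] 0.82
wheel_1 [252. 257.] 0.64
wheel_1 [252. 176.] 0.64
bay_a [259. 290.] 0.87
bay_a [240. 346.] 0.75
bay_a [223. 360.] 0.7
bay_a [274. 231.] 0.6
bay_c [259. 290.] 0.87
bay_c [240. 346.] 0.75
bay_c [223. 360.] 0.7
bay_c [274. 231.] 0.6
rack [258. 293.] 0.92
micrometer [292. 377.] 0.9
micrometer [243. 350.] 0.31
```

View pics/top0.png

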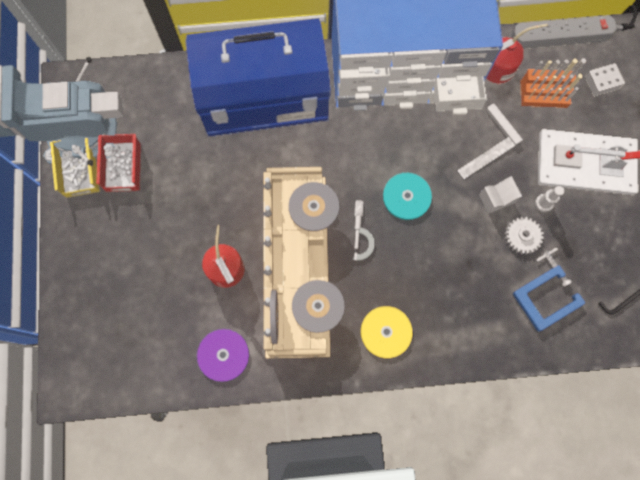

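View pics/scene0.png

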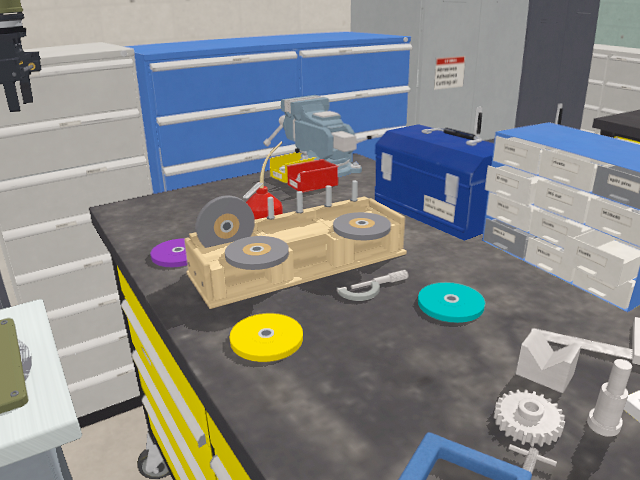

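Top view: the grey wheels lie at about (313,207) and (318,305), with the racked one at (274,317). The oil can is at (224,262) and the micrometer at (364,231). Purple, yellow and turquoise discs are decoys. I'll fit the rack pose and overlay it.

```bash
cat >> h.py <<'E'
def rackT(p):  # p = x,y,yaw of rack
    c,s=np.cos(p[2]),np.sin(p[2]); return np.array([[c,-s],[s,c]]),np.array(p[:2])
def r2w(p,P):
    R,t=rackT(p);P=np.atleast_2d(np.array(P,float)).copy();P[:,:2]=P[:,:2]@R.T+t;return P
def w2r(p,P):
    R,t=rackT(p);P=np.atleast_2d(np.array(P,float)).copy();P[:,:2]=(P[:,:2]-t)@R;return P
E
python3 - <<'E'
from h import *
from scipy.optimize import least_squares
f=eyes.grab_frame('top');g=eyes.grab_frame('scene')
obs=[(f,[0,-115,0],(286,212)),(f,[0,0,0],(284,266)),(f,[0,115,0],(283,319)),(f,[10,-115,85],(276,196)),(f,[10,0,85],(277,256)),
 (g,[10,-115,85],(345,200)),(g,[10,0,85],(293,213))]
res=lambda p:np.concatenate([proj(fr,r2w(p,P))[0]-uv for fr,P,uv in obs])
m=least_squares(res,[300,0,1.57],loss='soft_l1',f_scale=3);p=m.x;print(p,m.fun.round(1))
# wheel centres
for c,fr in(('top',f),('scene',g)):
  for r in masks_of('wheel_1',c):
    mk=r['pixels'].astype(np.uint8); ys,xs=np.nonzero(mk); (cc),ax,an=cv2.minAreaRect(np.c_[xs,ys].astype(np.float32))
    col=np.median(fr['pixels'][mk>0],axis=0)
    w=onz(fr,[cc],70); print(c,np.round(cc),round(r['p'],2),np.round(col),w[0].round(),w2r(p,w)[0].round())
for nm,fr in(('top',f),('scene',g)):
  im=fr['pixels'][:,:,::-1].copy();S=4 if nm=='top' else 3;x0,y0=(195,150) if nm=='top' else (170,130)
  im=cv2.resize(im[y0:y0+(220 if S==4 else 180),x0:x0+(190 if S==4 else 250)],None,fx=S if S==3 else 2.7,fy=S if S==3 else 2.7,interpolation=cv2.INTER_CUBIC)
  k=3 if S==3 else 2.7
  def ln(P,cl):
    q=((proj(fr,r2w(p,P))-[x0,y0]+.5)*k).astype(int);cv2.polylines(im,[q],False,cl,1)
  for z,cl in((60,(0,255,0)),): ln([[-80,-172.5,z],[0,-172.5,z],[0,172.5,z],[-80,172.5,z],[-80,-172.5,z]],cl)
  ln([[20,-172,75],[20,172,75]],(255,0,0))
  for b in(-115,0,115):
    for s in(-28,28): ln([[25,b+s,75],[25,b+s,114]],(0,0,255))
  for s in(-178,178): ln([[-88,s,72],[38,s,72]],(255,0,255))
  cv2.imwrite(f'pics/{nm}_ov.png',im)
E
```

```text
[ 561.15770842   49.92540989 -168.16065161] [-1.7 -2.1  0.  -1.7  0.7  2.1  1.   1.  -0.4 -1.   1.6  1.3 -3.5  0.1]
top [223. 355.] 0.85 [161.  91. 188.] [386. 173.  70.] [108. 185.  70.]
top [314. 207.] 0.84 [162. 154. 153.] [656. -19.  70.] [ -60. -100.   70.]
top [407. 197.] 0.84 [ 79. 195. 193.] [ 659. -203.   70.] [-244. -119.   70.]
top [318. 306.] 0.72 [163. 155. 154.] [460.  -9.  70.] [-68.  95.  70.]
top [386. 333.] 0.57 [255. 229. 103.] [ 399. -131.   70.] [-194.  147.   70.]
scene [256. 252.] 0.94 [150. 148. 151.] [458. -18.  70.] [-77.  97.  70.]
scene [362. 226.] 0.92 [150. 148. 151.] [653. -28.  70.] [-70. -98.  70.]
scene [451. 302.] 0.88 [  0. 197. 195.] [ 600. -287.   70.] [-332.  -67.   70.]
scene [301. 234.] 0.69 [187. 164. 126.] [550.   2.  70.] [-48.   7.  70.]
scene [266. 338.] 0.65 [252. 226.   0.] [ 367. -222.   70.] [-288.  170.   70.]
scene [168. 252.] 0.6 [159.  73. 194.] [344.  59.  70.] [-10. 218.  70.]
```

View pics/top_ov.png

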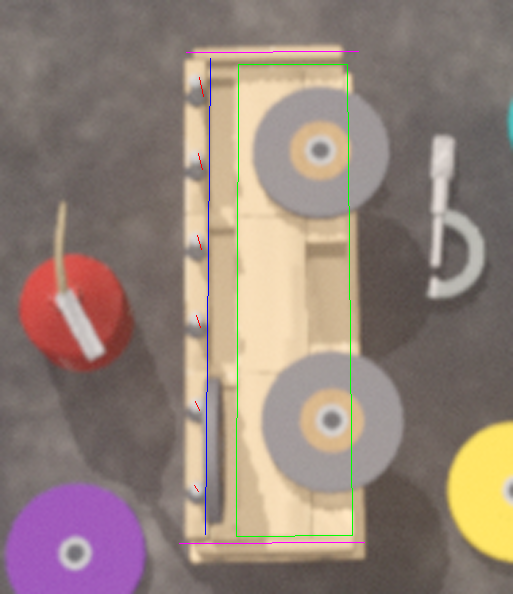

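View pics/scene_ov.png

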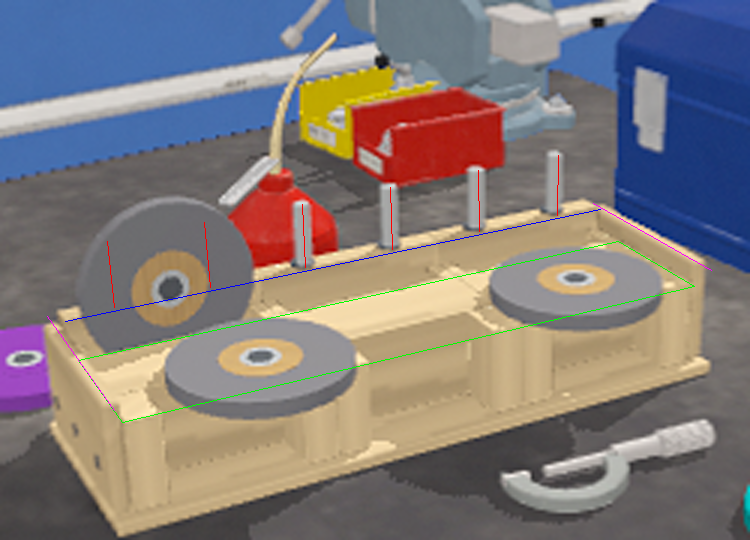

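```bash
python3 - <<'E'
from h import *
f=eyes.grab_frame('top');a=f['pixels'].astype(int)
w=(a[:,:,0]-a[:,:,2]>35)&(a[:,:,0]>120)&(a[:,:,0]-a[:,:,1]<60)
for r in range(164,364,8 ):
    c=np.nonzero(w[r,255:345])[0]+255
    print(r,c.min() if len(c) else None,c.max() if len(c) else None)
for c in(275,285,300,315,325):
    r=np.nonzero(w[150:375,c])[0]+150;print('col',c,r.min(),r.max())
for P in([-88,-184.5,8],[-88,184.5,8],[-80,-178,60],[-80,178,60],[38,-178,72],[38,178,72],[38,-178,8],[38,0,75],[-80,0,60],[-80,-184,72],[-80,184,72]):
    print(P,proj(f,r2w([561.16,49.93,-168.1607],P))[0].round(1))
im=cv2.resize(f['pixels'][155:375,250:345,::-1],None,fx=4,fy=4,interpolation=cv2.INTER_LANCZOS4)
im=np.hstack([im[:440],im[440:]]);cv2.imwrite('pics/rk.png',im)
E
```

```text
164 None None
172 263 321
180 263 325
188 264 296
196 263 319
204 263 324
212 272 322
220 263 292
228 263 326
236 263 327
244 271 327
252 263 327
260 263 327
268 263 327
276 263 328
284 263 303
292 263 295
300 264 328
308 263 329
316 263 322
324 263 298
332 278 329
340 263 330
348 264 330
356 265 329
col 275 167 356
col 285 167 357
col 300 167 357
col 315 167 356
col 325 178 356
[-88, -184.5, 8] [326.5 176.6]
[-88, 184.5, 8] [328.7 356.1]
[-80, -178, 60] [323.1 170.7]
[-80, 178, 60] [324.9 350.9]
[38, -178, 72] [263.5 168.8]
[38, 178, 72] [261.  350.9]
[38, -178, 8] [266.  179.9]
[38, 0, 75] [262.2 256.3]
[-80, 0, 60] [324.  257.6]
[-80, -184, 72] [323.1 165.6]
[-80, 184, 72] [325.1 353.7]
```

View pics/rk.png

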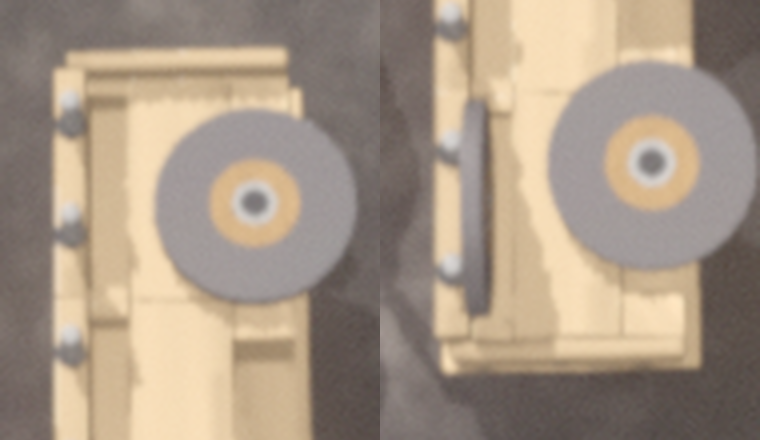

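```bash
python3 - <<'E'
from h import *
from scipy.optimize import least_squares
f=eyes.grab_frame('top');g=eyes.grab_frame('scene')
N=np.nan
ob=[(f,[25,b+s,114],uv) for (b,s),uv in zip([(-115,-28),(-115,28),(0,-28),(0,28),(115,-28),(115,28)],[(267,179.3),(267.5,207.8),(267.3,237.5),(268.3,268),(267.8,300.3),(268.5,330.5)])]
ob+=[(f,[-30,-57.5,60],(N,229.7)),(f,[-30,57.5,60],(N,288)),(f,[-50,-60,60],(308.5,N)),(f,[-50,20,60],(309.7,N)),(f,[-50,160,60],(310.5,N)),
 (f,[0,-80,60],(282.5,N)),(f,[0,100,60],(283.5,N)),(f,[-88,0,8],(327.5,N)),(f,[-88,180,8],(330,N)),(f,[20,-150,75],(271.5,N)),(f,[20,165,75],(273,N)),(f,[-40,-183,72],(N,166.8)),
 (f,[-30,184.5,8],(N,357.2))]
ob+=[(g,[25,y,114],(170+u/3,130+v/3)) for y,u,v in((28,302,203),(-28,389,186),(-87,477,170),(-143,554,153))]
def res(p):
    r=np.concatenate([proj(fr,r2w(p,P))[0]-uv for fr,P,uv in ob]);return np.nan_to_num(r)
m=least_squares(res,[561,50,-1.5648],loss='soft_l1',f_scale=1);p=m.x
print(list(p),m.fun.reshape(-1,2).round(1).tolist())
np.save('rack.npy',p)
for c,fr in(('top',f),('scene',g)):
  for r in masks_of('wheel_1',c):
    mk=r['pixels'].astype(np.uint8); px=fr['pixels'][mk>0]; 
    if np.ptp(np.median(px,axis=0))>20: continue
    ct=max(cv2.findContours(mk,0,2)[0],key=len); cc=cv2.fitEllipse(ct)[0]
    w=onz(fr,[cc],66); print(c,np.round(cc,1),w[0].round(),w2r(p,w)[0].round())
# wheel bush centre picks (top face z=70), top camera
for uv in((250+255/4-.5,155+202/4-.5),(250+(652-380)/4-.5,265+162/4-.5)):
    w=onz(f,[uv],70);print('bush',w[0].round(1),w2r(p,w)[0].round(1))
# oil spout tip z=186: triangulate top (195+64/2.7,150+203/2.7), scene (170+335/3,130+37/3)
for nm,a,b in(('tip',(64,203),(335,37)),('base',(62,292),(277,172)),('handle',(97,357),(225,203))):
    o1,d1=ray(f,[(195+a[0]/2.7,150+a[1]/2.7)]);o2,d2=ray(g,[(170+b[0]/3,130+b[1]/3)])
    s=np.linalg.lstsq(np.c_[d1[0],-d2[0]],o2-o1,rcond=None)[0];P=(o1+s[0]*d1[0]+o2+s[1]*d2[0])/2
    print(nm,P.round(),w2r(p,P).round())
for l in('oil_can','micrometer'):
  for r in spot_point(l,'top')[:1]:
    w=onz(f,[r['point'][::-1]],0);print(l,w2r(p,w).round())
o=arm.get_obs();from scipy.spatial.transform import Rotation as Ro
q=o['ee_rot'];print(Ro.from_quat(np.r_[q[1:],q[0]]).as_matrix().round(3))
E
```

```text
[np.float64(559.5932720933258), np.float64(49.225238742505034), np.float64(-4.781954587275696)] [[0.6, -0.1], [0.2, -0.4], [0.5, 0.3], [-0.3, -0.6], [0.3, -0.9], [-0.2, -0.0], [0.0, -0.2], [0.0, -0.3], [-0.3, 0.0], [-0.6, 0.0], [0.1, 0.0], [0.0, 0.0], [-0.0, 0.0], [0.5, 0.0], [0.5, 0.0], [0.1, 0.0], [-0.4, 0.0], [0.0, -0.1], [0.0, -0.3], [-1.0, 0.3], [-0.8, 0.2], [-0.9, -0.1], [-0.3, 0.4]]
top [313.3 206.7] [657. -18.  66.] [ -61. -102.   66.]
top [317.9 305.8] [461.  -9.  66.] [-65.  94.  66.]
scene [362.1 225.9] [659. -21.  66.] [ -63. -104.   66.]
scene [256.3 252.3] [462. -10.  66.] [-66.  94.  66.]
bush [658.8 -18.6  70. ] [ -60.8 -103.7   70. ]
bush [462.4  -8.6  70. ] [-64.4  93.   70. ]
tip [602. 152. 185.] [[105. -35. 185.]]
base [564. 168. 100.] [[118.   4. 100.]]
handle [517. 147.  96.] [[94. 49. 96.]]
oil_can [[122.  11.   0.]]
micrometer [[-158.  -63.    0.]]
[[-0.945  0.326  0.   ]
 [ 0.326  0.945  0.   ]
 [ 0.     0.    -1.   ]]
```

```bash
cat >> h.py <<'E'
from scipy.spatial.transform import Rotation as Ro
p=np.load('rack.npy')
def st():
    o=arm.get_obs();q=o['ee_rot'];R=Ro.from_quat(np.r_[q[1:],q[0]]).as_matrix();return o,R
def go(x,y,z):
    o,R=st();d=R.T@(r2w(p,[x,y,z])[0]-o['tcp_pos'])
    a=np.degrees(np.arctan2(R[1,1],R[0,1])-p[2]);a=(a+90)%180-90
    print('t',o['t'],'now',w2r(p,o['tcp_pos'])[0].round(1),'inc',d.round(1),'yaw',a.round(2),'w',round(o['width'],1),'F',o['wrist_force'].round(1),'g',o['grip_force'])
E
python3 -c "
from h import *
go(-51.5,-104,130)"
```

```text
t 1.85 now [515.6 392.8 238.8] inc [-626.8 -419.   108.7] yaw -15.02 w 88.1 F [ 0.5 -0.1  0.3] g 0.0
```

Emit:
{"api": "arm_command", "payload": {
  "increments": [-0.627,-0.419,0,-15,-0.627,-0.419,0,-15,-0.627,-0.419,0,-15,-0.627,-0.419,0,-15,-0.627,-0.419,0,-15,-0.627,-0.419,0,-15,-0.627,-0.419,0,-15,-0.627,-0.419,0,-15,-0.627,-0.419,0,-15,-0.627,-0.419,0,-15,-0.627,-0.419,0,-15,-0.627,-0.419,0,-15],
  "claw": 0.088
}}

```text
t: 3.35
tcp_pos: [658.5, -8.0, 238.9]
ee_rot: [0.0, 0.035, 0.999, 0.0]
wrist_force: [1.2, 0.8, -0.2]
width: 88.2
grip_force: 0.0
```

```bash
python3 -c "
from h import *
go(-51.5,-104,130)"
```

```text
t 3.35 now [ -50.2 -102.7  238.9] inc [ -1.3  -1.3 108.9] yaw -0.03 w 88.2 F [ 1.2  0.8 -0.2] g 0.0
```

```bash
cat >> h.py <<'E'
def wrist():
    o,R=st();f=eyes.grab_frame('wrist');M=np.array(f['mount'],float)
    T=np.eye(4);T[:3,:3]=R;T[:3,3]=o['tcp_pos'];C=np.linalg.inv(T@M)
    f['rvec']=cv2.Rodrigues(C[:3,:3])[0];f['tvec']=C[:3,3];return f
E
python3 - <<'E'
from h import *
f=wrist();save(f,'w1.png')
for r in masks_of('wheel_1','wrist'):
    mk=r['pixels'].astype(np.uint8);ct=max(cv2.findContours(mk,0,1)[0],key=len)
    P=w2r(p,onz(f,ct.reshape(-1,2),70));(c,R)=cv2.minEnclosingCircle(P[:,:2].astype(np.float32))
    print(r['p'],np.median(f['pixels'][mk>0],axis=0),np.round(r['rect']),np.round(c,1),R,P.min(0).round(),P.max(0).round())
for P in([0,-57.5,60],[0,-165,60],[-50,-77,60],[-80,-77,60],[-80,-153,60]): print(P,proj(f,r2w(p,P))[0].round())
E
```

```text
0.75 [127. 125. 122.] [310. 215. 136. 130.] [ -59.5 -103.5] 50.260597229003906 [-109. -152.   70.] [-10. -54.  70.]
0.68 [ 53. 169. 164.] [102. 239. 107. 102.] [-219.4 -121.4] 43.414302825927734 [-262. -163.   70.] [-176.  -81.   70.]
0.59 [122. 120. 119.] [304.   4.  42.   7.] [-62.7  43.1] 13.510160446166992 [-76.  41.  70.] [-49.  43.  70.]
0.32 [176. 150. 113.] [351. 157. 146. 312.] [-78.3  -7.3] 49.79513168334961 [-80. -57.  70.] [-48.  43.  70.]
[0, -57.5, 60] [390. 153.]
[0, -165, 60] [385. 288.]
[-50, -77, 60] [323. 180.]
[-80, -77, 60] [283. 180.]
[-80, -153, 60] [286. 274.]
```

View pics/w1.png

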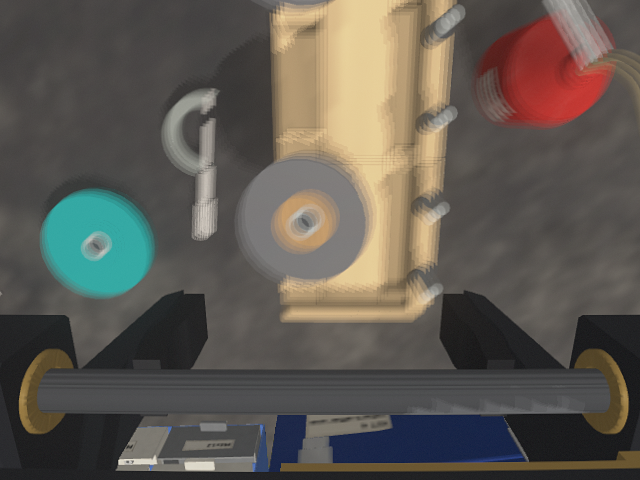

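Emit:
{"api": "arm_command", "payload": {
  "increments": [-0.001,-0.001,0.06,0,-0.001,-0.001,0.12,0,-0.001,-0.001,0.15,0,-0.001,-0.001,0.16,0,-0.001,-0.001,0.16,0,-0.001,-0.001,0.16,0,-0.001,-0.001,0.16,0]
}}

```text
t: 4.32
tcp_pos: [659.3, -7.2, 80.3]
ee_rot: [0.001, 0.035, 0.999, 0.0]
wrist_force: [0.9, 0.2, 0.5]
width: 87.8
grip_force: 0.0
```

```bash
python3 -c "
from h import *
go(-51,-104,62)"
```

```text
t 4.325 now [ -49.3 -103.4   80.3] inc [-0.5 -1.7 18.3] yaw -0.04 w 87.8 F [0.9 0.2 0.5] g 0.0
```

Emit:
{"api": "arm_command", "payload": {
  "increments": [0,-0.002,0.004,0,0,-0.002,0.007,0,0,-0.002,0.01,0,0,-0.002,0.012,0,0,-0.002,0.014,0,0,-0.002,0.016,0,0,-0.002,0.018,0,0,-0.002,0.018,0]
}}

```text
t: 5.32
tcp_pos: [658.2, -9.2, 60.7]
ee_rot: [0.0, 0.035, 0.999, 0.0]
wrist_force: [0.2, 0.2, -0.0]
width: 87.9
grip_force: 0.1
```

```bash
python3 -c "
from h import *
go(-67,-104,62)
g=eyes.grab_frame('scene');cv2.imwrite('pics/s1.png',cv2.resize(g['pixels'][110:310,220:470,::-1],None,fx=3,fy=3,interpolation=cv2.INTER_CUBIC))"
```

```text
t 5.325 now [ -51.4 -102.4   60.7] inc [ -1.6 -15.6  -1.3] yaw -0.02 w 87.9 F [ 0.2  0.2 -0. ] g 0.10276424145558849
```

View pics/s1.png

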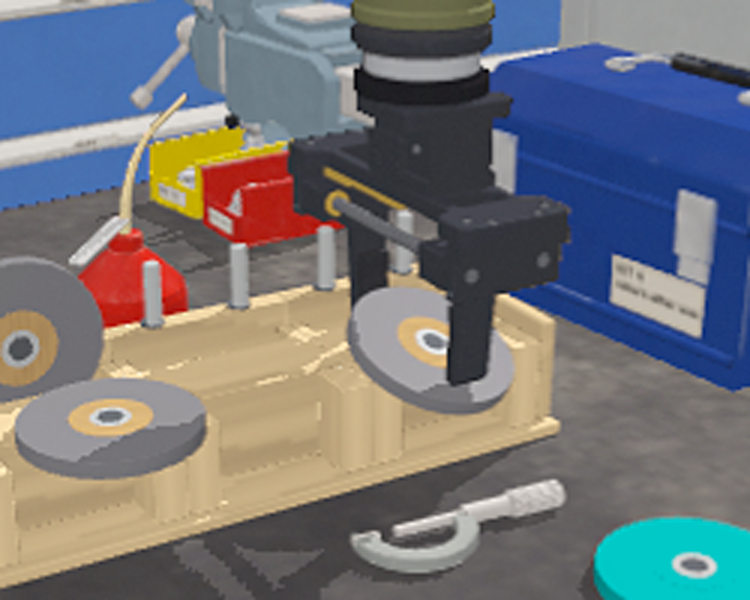

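Emit:
{"api": "arm_command", "payload": {
  "increments": [0,-0.005,0,0,0,-0.01,-0.001,0,0,-0.015,-0.001,0,0,-0.015,-0.002,0,0,-0.015,-0.002,0],
  "claw": 0.056
}}

```text
t: 6.0
tcp_pos: [657.3, -24.0, 62.8]
ee_rot: [0.0, 0.035, 0.999, 0.0]
wrist_force: [0.7, 0.4, -0.2]
width: 55.8
grip_force: 0.0
```

```bash
python3 -c "
from h import *
go(-81,-104,72)"
```

```text
t 6.0 now [ -66.3 -102.5   62.8] inc [ -1.5 -14.7  -9.2] yaw -0.03 w 55.8 F [ 0.7  0.4 -0.2] g 0.0
```

Emit:
{"api": "arm_command", "payload": {
  "increments": [0,-0.005,-0.003,0,0,-0.01,-0.005,0,0,-0.015,-0.007,0,0,-0.015,-0.008,0,0,-0.015,-0.008,0],
  "claw": 0.026
}}

```text
t: 6.62
tcp_pos: [656.2, -39.0, 70.9]
ee_rot: [0.0, 0.035, 0.999, 0.0]
wrist_force: [0.0, 0.2, 0.7]
width: 25.9
grip_force: 0.0
```

```bash
python3 -c "
from h import *
go(-81,-104,72)
g=eyes.grab_frame('scene');cv2.imwrite('pics/s2.png',cv2.resize(g['pixels'][110:310,220:470,::-1],None,fx=3,fy=3,interpolation=cv2.INTER_CUBIC))"
```

```text
t 6.625 now [ -81.3 -102.5   70.9] inc [-1.5  0.3 -1.1] yaw -0.02 w 25.9 F [0.  0.2 0.7] g 0.0
```

View pics/s2.png

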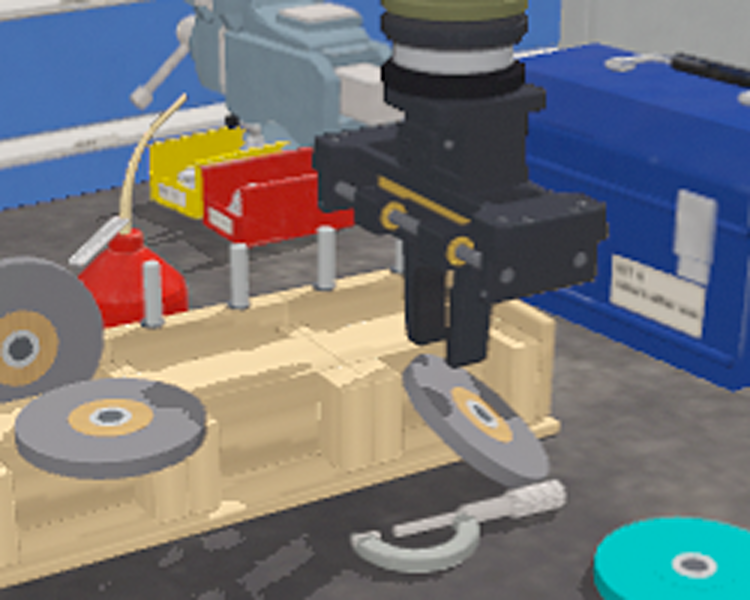

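The wheel slid down and now leans on the deck front, with its top rim near (425,360) and bottom near (540,475) in the crop. The micrometer looks unmoved. I'll lift and measure the wheel's pose.

Emit:
{"api": "arm_command", "payload": {
  "increments": [0,0.0,-0.06,0,0,0,-0.11,0,0,0,-0.14,0,0,0,-0.14,0,0,0,-0.14,0],
  "claw": 0.088
}}

```text
t: 7.3
tcp_pos: [655.3, -39.1, 209.6]
ee_rot: [-0.001, 0.035, 0.999, -0.0]
wrist_force: [-0.5, 0.2, -0.5]
width: 73.7
grip_force: 0.0
```

```bash
cat >> h.py <<'E'
from scipy.optimize import minimize
def disc(q): # rack x,y,z centre, tilt (angle of axis from vertical toward -x), yaw
    x,y,z,th,ps=q; n=np.array([-np.sin(th)*np.cos(ps),-np.sin(th)*np.sin(ps),np.cos(th)])
    u=np.cross(n,[np.sin(ps),-np.cos(ps),0]);v=np.cross(n,u);a=np.linspace(0,2*np.pi,60)
    c=50*(np.outer(np.cos(a),u)+np.outer(np.sin(a),v));return np.vstack([c+5*n,c-5*n])+[x,y,z]
def sil(f,q):
    h=cv2.convexHull(proj(f,r2w(p,disc(q))).astype(np.float32));m=np.zeros((480,640),np.uint8)
    cv2.fillConvexPoly(m,np.round(h*16).astype(np.int32),1,shift=4);return m>0
def fitdisc(views,q0):
    c=lambda q:sum(1-(sil(f,q)&m).sum()/max(1,(sil(f,q)|m).sum()) for f,m in views)
    S=np.vstack([q0]+[np.array(q0)+d for d in np.diag([12,12,12,.3,.3])])
    r=minimize(c,q0,method='Nelder-Mead',options=dict(initial_simplex=S,maxiter=600,xatol=.1,fatol=1e-4));return r.x,r.fun
E
python3 - <<'E'
from h import *
go(-81,-104,200)
V=[]
for c in('wrist','scene'):
    f=wrist() if c=='wrist' else eyes.grab_frame(c);save(f,'c_'+c+'.png')
    for r in masks_of('wheel_1',c):
        P=w2r(p,onz(f,[r['rect'][:2]],40))[0];col=np.median(f['pixels'][r['pixels']],axis=0)
        print(c,round(r['p'],2),np.round(r['rect']),P.round(),col)
        if np.ptp(col)<25 and np.hypot(P[0]+110,P[1]+103)<60 : V.append((f,r['pixels']))
    for r in spot_point('micrometer',c)[:2]: print('mic',w2r(p,onz(f,[r['point'][::-1]],0))[0].round(1),r['p'])
print(len(V))
for q0 in([-115,-103,35,.7,0],[-110,-103,40,1.,0]): print(fitdisc(V,q0))
E
```

```text
t 7.3 now [ -81.4 -101.6  209.6] inc [-2.4  0.4  9.6] yaw -0.0 w 73.7 F [-0.5  0.2 -0.5] g 0.0
wrist 0.77 [123. 254. 118. 111.] [-236. -131.   40.] [ 51. 163. 158.]
wrist 0.75 [299. 224. 129. 105.] [ -99. -107.   40.] [109. 107. 106.]
mic [-159.7  -66.8    0. ] 0.74
scene 0.97 [452. 303.  65.  39.] [-299.  -99.   40.] [  0. 196. 194.]
scene 0.95 [378. 249.  50.  44.] [-107. -107.   40.] [149. 147. 147.]
scene 0.9 [266. 337.  67.  47.] [-245.  157.   40.] [251. 224.   0.]
scene 0.89 [170. 252.  39.  26.] [ 57. 202.  40.] [158.  73. 193.]
scene 0.86 [256. 254.  58.  38.] [-20.  77.  40.] [149. 147. 149.]
mic [-164.6  -67.3    0. ] 0.83
2
(array([-101.63065914, -111.30946098,   34.88385034,    0.67017776,
          1.05450628]), np.float64(0.09118577138761452))
(array([-101.12008233, -111.04774558,   35.6397713 ,    0.67231734,
          1.05008669]), np.float64(0.08623463581110458))
```

```bash
cat >> h.py <<'E'
def look(cams,q0s,zc=40,rad=70):
    V=[]
    for c in cams:
        f=wrist() if c=='wrist' else eyes.grab_frame(c);save(f,'c_'+c+'.png')
        for r in masks_of('wheel_1',c):
            P=w2r(p,onz(f,[r['rect'][:2]],zc))[0];col=np.median(f['pixels'][r['pixels']],axis=0)
            if np.ptp(col)<25 and np.hypot(P[0]-q0s[0][0],P[1]-q0s[0][1])<rad : V.append((f,r['pixels']));print(c,r['p'],P.round());break
        for r in spot_point('micrometer',c)[:1]: print('mic',w2r(p,onz(f,[r['point'][::-1]],0))[0].round(1),round(r['p'],2))
    b=min((fitdisc(V,q) for q in q0s),key=lambda t:t[1]);q=b[0]
    print('disc',q.round(2),'cost',round(b[1],3),'each',[round((sil(f,q)&m).sum()/(sil(f,q)|m).sum(),3) for f,m in V])
    return q
E
python3 - <<'E'
from h import *
go(-81,-77,150); print(arm.get_obs()['joint_pos'].round(2))
q=look(['wrist','scene','top'],[[-101,-111,36,.67,1.05],[-105,-105,36,.8,.3],[-105,-105,36,.8,-.5]])
P=disc(q);print('lowest',P[P[:,2].argmin()].round(),'highest',P[P[:,2].argmax()].round(),'topface hi',P[:60][P[:60,2].argmax()].round(),'botface hi',P[60:][P[60:,2].argmax()].round())
E
```

```text
t 7.6 now [ -81.5 -102.   209.7] inc [24.9  0.4 59.7] yaw -0.02 w 88.1 F [-0.9 -0.7 -0.1] g 0.0
[ 0.17  0.78 -0.34  1.48  0.3   0.93  1.24]
wrist 0.89 [-100. -107.   40.]
mic [-157.4  -66.5    0. ] 0.89
scene 0.6 [-112. -107.   40.]
mic [-160.3  -67.3    0. ] 0.89
top 0.81 [ -98. -106.   40.]
mic [-61.   84.4   0. ] 0.52
disc [-101.67 -110.67   35.53    0.68    1.  ] cost 0.236 each [np.float64(0.973), np.float64(0.932), np.float64(0.859)]
lowest [-123. -139.    0.] highest [-82. -81.  71.] topface hi [-82. -81.  71.] botface hi [-79. -75.  63.]
```

```bash
python3 -c "
from h import *
go(-114,-90,120)"
```

```text
t 8.05 now [ -81.4 -102.4  210.7] inc [ 12.4 -32.6  90.7] yaw -0.02 w 87.6 F [-0.7 -0.2 -0.3] g 0.0
```

Emit:
{"api": "arm_command", "payload": {
  "increments": [0.012,-0.033,0.03,-10,0.012,-0.033,0.05,-20,0.012,-0.033,0.07,-30,0.012,-0.033,0.09,-40,0.012,-0.033,0.09,-50,0.012,-0.033,0.09,-57,0.012,-0.033,0.09,-57,0.012,-0.033,0.09,-57,0.012,-0.033,0.09,-57],
  "claw": 0.072
}}

```text
t: 9.18
tcp_pos: [641.9, -71.2, 120.9]
ee_rot: [0.0, -0.446, 0.895, -0.0]
wrist_force: [0.4, -0.1, -0.2]
width: 71.9
grip_force: 0.0
```

```bash
cat >> h.py <<'E'
def cm(x,y,z,yawrel=0):  # same as go, plus tool y direction in rack
    go(x,y,z);o,R=st();v=R[:,1];w=w2r([0,0,p[2]],v)[0];print('tool y in rack',w.round(3))
E
python3 -c "
from h import *
cm(-114,-90,37)"
```

```text
t 9.175 now [-114.4  -90.5  120.9] inc [-0.1  0.7 83.9] yaw 56.92 w 71.9 F [ 0.4 -0.1 -0.2] g 0.0
tool y in rack [ 0.546  0.838 -0.   ]
```

Emit:
{"api": "arm_command", "payload": {
  "increments": [0.005,-0.003,0.03,0,0.005,-0.003,0.05,0,0.005,-0.003,0.07,0,0.005,-0.003,0.082,0,0.005,-0.003,0.082,0]
}}

```text
t: 9.8
tcp_pos: [640.7, -76.7, 37.7]
ee_rot: [-0.001, -0.446, 0.895, 0.0]
wrist_force: [0.0, -0.8, -0.7]
width: 71.8
grip_force: 0.0
```

Emit:
{"api": "arm_command", "payload": {
  "increments": [0,0,0,0,0,0,0,0,0,0,0,0],
  "claw": 0.05
}}

```text
t: 10.18
tcp_pos: [640.8, -77.0, 39.1]
ee_rot: [-0.0, -0.446, 0.895, 0.0]
wrist_force: [-2.7, -0.4, -0.2]
width: 50.3
grip_force: 0.9
```

```bash
python3 -c "
from h import *
cm(-119,-90,37)
q=look(['scene','top'],[[-101,-110,36,.7,1.],[-105,-110,40,1.,1.]])"
```

```text
t 10.175 now [-120.3  -89.8   39.1] inc [-1.2  0.5  2.1] yaw 56.98 w 50.3 F [-2.7 -0.4 -0.2] g 0.8866437873803079
tool y in rack [0.545 0.839 0.   ]
scene 0.61 [-114. -109.   40.]
top 0.74 [-102. -112.   40.]
mic [-158.7  -66.1    0. ] 0.75
disc [-106.46 -111.44   38.76    0.7     1.14] cost 0.83 each [np.float64(0.868), np.float64(0.302)]
```

Emit:
{"api": "arm_command", "payload": {
  "increments": [0,0,0,0,0,0,-0.002,0,0,0,-0.003,0],
  "claw": 0.034
}}

```text
t: 10.85
tcp_pos: [641.5, -77.7, 43.6]
ee_rot: [-0.0, -0.447, 0.895, -0.001]
wrist_force: [-4.8, 0.5, 10.3]
width: 34.4
grip_force: 20.9
```

Emit:
{"api": "arm_command", "payload": {
  "increments": [0,0,0,0,0,0,-0.002,0,0,0,-0.003,0,0,0,-0.004,0],
  "claw": 0.02
}}

```text
t: 11.35
tcp_pos: [641.6, -79.5, 47.6]
ee_rot: [-0.0, -0.446, 0.895, -0.002]
wrist_force: [-5.6, -3.5, 11.8]
width: 29.4
grip_force: 28.4
```

```bash
python3 -c "
from h import *
cm(-119,-90,37)
g=eyes.grab_frame('scene');cv2.imwrite('pics/s3.png',cv2.resize(g['pixels'][110:310,220:470,::-1],None,fx=3,fy=3,interpolation=cv2.INTER_CUBIC))"
```

```text
t 11.35 now [-122.7  -90.7   47.6] inc [-2.7  2.7 10.5] yaw 56.97 w 29.4 F [-5.6 -3.5 11.8] g 28.446802902035415
tool y in rack [ 0.545  0.838 -0.003]
```

View pics/s3.png

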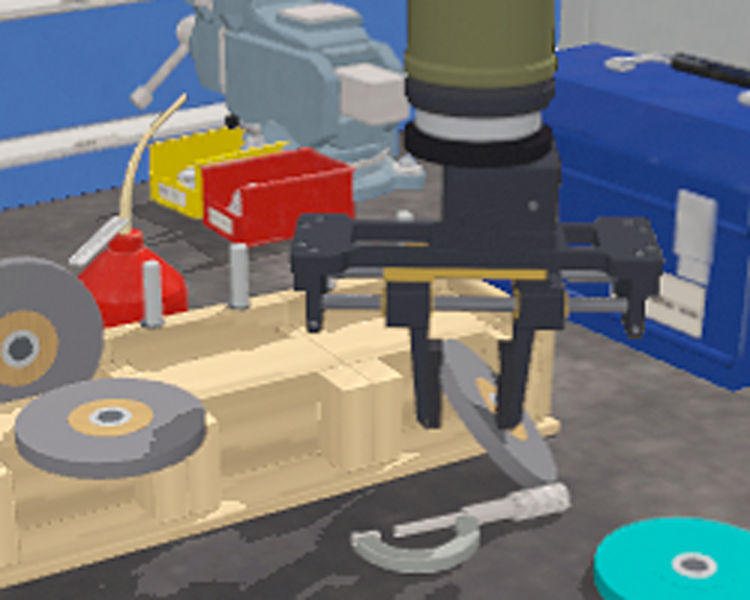

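Emit:
{"api": "arm_command", "payload": {
  "increments": [0,0,-0.01,0,0,0,-0.02,0,0,0,-0.04,0,0,0,-0.06,0,0,0,-0.08,0,0,0,-0.08,0,0,0,-0.08,0],
  "claw": 0
}}

```text
t: 12.28
tcp_pos: [640.8, -77.1, 125.3]
ee_rot: [-0.0, -0.446, 0.895, 0.0]
wrist_force: [0.3, -0.4, -1.9]
width: 9.7
grip_force: 30.0
```

```bash
python3 - <<'E'
from h import *
cm(-119,-90,127)
o,R=st();c=w2r(p,o['tcp_pos'])[0]
q=look(['scene','wrist'],[[c[0]+10,c[1]-10,c[2]-10,1.4,1.],[c[0],c[1],c[2],1.1,1.]],zc=110,rad=90)
print('centre rel tcp in tool axes',(R.T@(r2w(p,q[:3])[0]-o['tcp_pos'])).round(1))
E
```

```text
t 12.275 now [-120.3  -89.8  125.3] inc [-1.3  0.5 -1.7] yaw 56.98 w 9.7 F [ 0.3 -0.4 -1.9] g 29.984451639465988
tool y in rack [0.545 0.839 0.001]
scene 0.66 [-103. -106.  110.]
mic [-166.4  -64.7    0. ] 0.61
wrist 0.7 [-101. -101.  110.]
mic [-164.2  -64.2    0. ] 0.73
disc [-100.81 -105.89  108.84    1.55    0.94] cost 0.507 each [np.float64(0.879), np.float64(0.614)]
centre rel tcp in tool axes [-25.2  -2.9  16.4]
```

Emit:
{"api": "arm_command", "payload": {
  "increments": [0,0,-0.03,10,0,0,-0.03,20,0,0,-0.03,30,0,0,-0.03,40,-0.035,0.025,-0.03,50,-0.075,0.049,-0.03,57,-0.075,0.049,-0.03,57,-0.075,0.049,-0.03,57,-0.075,0.049,-0.03,57,-0.075,0.049,-0.03,57]
}}

```text
t: 13.82
tcp_pos: [647.2, 10.8, 155.6]
ee_rot: [-0.0, 0.036, 0.999, -0.0]
wrist_force: [-0.3, 0.4, -2.0]
width: 9.7
grip_force: 30.0
```

```bash
python3 - <<'E'
from h import *
cm(13,-90,150)
o,R=st();c=w2r(p,o['tcp_pos'])[0]
q=look(['scene','wrist'],[[c[0],c[1]-25,c[2]-16,1.5,0],[c[0],c[1]-15,c[2]-16,1.55,0]],zc=135,rad=90)
print('centre rel tcp in tool axes',(R.T@(r2w(p,q[:3])[0]-o['tcp_pos'])).round(1))
E
```

```text
t 13.825 now [-32.2 -90.  155.6] inc [ 0.1 45.2  5.6] yaw -0.13 w 9.7 F [-0.3  0.4 -2. ] g 29.990625246427953
tool y in rack [ 1.    -0.002 -0.001]
scene 0.82 [ -11. -127.  135.]
wrist 0.93 [ -31. -117.  135.]
mic [-160.8  -66.5    0. ] 0.79
disc [-3.0260e+01 -1.1674e+02  1.3983e+02  1.5800e+00  1.0000e-02] cost 0.48 each [np.float64(0.822), np.float64(0.697)]
centre rel tcp in tool axes [-26.7   2.   15.8]
```

Emit:
{"api": "arm_command", "payload": {
  "increments": [0.001,0.02,0,0,0.001,0.043,0,0,0.001,0.043,0,0,0.001,0.043,0.015,0,0.001,0.043,0.025,0,0.001,0.043,0.033,0,0.001,0.043,0.04,0,0.001,0.043,0.046,0,0.001,0.043,0.05,0,0.001,0.043,0.05,0]
}}

```text
t: 15.38
tcp_pos: [649.6, 55.2, 113.1]
ee_rot: [0.001, 0.035, 0.999, -0.001]
wrist_force: [-15.4, -3.5, 46.9]
width: 9.8
grip_force: 56.1
```

```bash
python3 - <<'E'
from h import *
cm(13,-90,102)
E
```

```text
t 15.375 now [ 12.2 -89.4 113.1] inc [-0.6  0.8 11.1] yaw -0.06 w 9.8 F [-15.4  -3.5  46.9] g 56.13483923720196
tool y in rack [ 1.    -0.001 -0.001]
```

Emit:
{"api": "arm_command", "payload": {
  "increments": [0,0,-0.012,0,0,0,-0.012,0,0,0,-0.012,0]
}}

```text
t: 15.75
tcp_pos: [648.9, 55.2, 116.7]
ee_rot: [-0.001, 0.035, 0.999, -0.0]
wrist_force: [0.0, 0.4, -1.2]
width: 9.6
grip_force: 29.9
```

```bash
python3 - <<'E'
from h import *
cm(13,-90,102)
o,R=st();c=w2r(p,o['tcp_pos'])[0]
g=eyes.grab_frame('scene');f=wrist();save(f,'w5.png');save(g,'s5.png')
import numpy as np
# bush (tan washer / hub) centre on front face via scene: wheel grey pixels above rail -> rim arc; fit centre y,z with plane x=c-5
a=g['pixels'].astype(int)
Q=r2w(p,[[c[0]-5,c[1]-26,c[2]-16]])
uv=proj(g,Q)[0];print('predicted hub px',uv)
tan=(a[:,:,0]-a[:,:,2]>35)&(a[:,:,0]>100)
for r in masks_of('wheel_1','scene'):
    col=np.median(g['pixels'][r['pixels']],axis=0)
    print(round(r['p'],2),np.round(r['rect']),col)
for r in search_frame('wheel_racked','scene'): print('racked',r['p'],np.round(r['rect']))
x,y=np.round(uv).astype(int)
cv2.imwrite('pics/s5c.png',np.hstack([cv2.resize(g['pixels'][y-60:y+60,x-60:x+60,::-1],(400,400),interpolation=cv2.INTER_CUBIC),cv2.resize(f['pixels'][:,:,::-1],(400,400))]))
E
```

```text
t 15.75 now [ 12.2 -88.7 116.7] inc [-1.4  0.8 14.7] yaw -0.03 w 9.6 F [ 0.   0.4 -1.2] g 29.907933055073954
tool y in rack [ 1.    -0.001 -0.   ]
predicted hub px [346.29370482 193.71450025]
0.94 [452. 302.  69.  40.] [  0. 201. 199.]
0.84 [344. 192.  48.  53.] [112. 112. 114.]
0.67 [268. 336.  73.  49.] [255. 229.   0.]
0.64 [169. 251.  38.  27.] [163.  76. 198.]
0.57 [258. 253.  63.  38.] [116. 115. 118.]
racked 0.81 [225. 221.  58.  51.]
```

View pics/s5c.png

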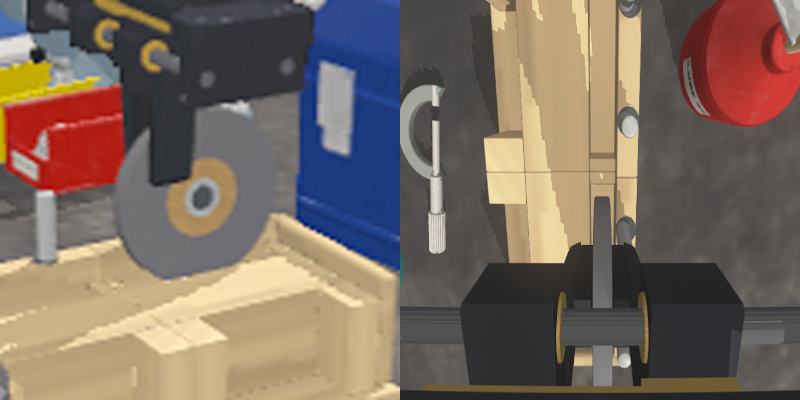

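Hub position agrees with my estimate. The contact was the rear finger on the tine at y=-87, whose top is at 114 mm. The wheel is already started in the slot, so I'll crack the pads open and let it drop guided by them.

Emit:
{"api": "arm_command", "payload": {
  "increments": [0,0.002,0,0,0,0.002,0,0]
}}

```text
t: 16.2
tcp_pos: [649.3, 57.8, 117.5]
ee_rot: [-0.0, 0.035, 0.999, 0.0]
wrist_force: [-0.2, 0.4, -1.6]
width: 10.0
grip_force: 29.9
```

Emit:
{"api": "arm_command", "payload": {
  "increments": [0,0,0,0,0,0,0,0,0,0,0,0,0,0,0,0],
  "claw": 0.015
}}

```text
t: 16.7
tcp_pos: [649.4, 57.3, 117.8]
ee_rot: [0.0, 0.035, 0.999, 0.0]
wrist_force: [-0.0, -0.5, -0.5]
width: 14.9
grip_force: 0.0
```

```bash
python3 - <<'E'
from h import *
cm(14,-89,116)
q=look(['scene'],[[14,-115,85,1.57,0],[14,-115,95,1.5,0]],zc=85)
E
```

```text
t 16.7 now [ 14.3 -89.1 117.8] inc [ 0.1 -0.3  1.8] yaw -0.03 w 14.9 F [-0.  -0.5 -0.5] g 0.007662429416086525
tool y in rack [ 1. -0.  0.]
scene 0.71 [  36. -124.   85.]
mic [-162.6  -63.1    0. ] 0.62
disc [ 2.3110e+01 -1.1678e+02  8.6170e+01  1.9600e+00 -7.0000e-02] cost 0.152 each [np.float64(0.848)]
```

Emit:
{"api": "arm_command", "payload": {
  "increments": [0,0.001,0,0,0,0.004,0,0,0,0.007,0,0,0,0.01,0,0,0,0.01,0,0,0,0.005,0,0,0,0.002,0,0,0,0.002,-0.04,0,0,0.002,-0.08,0,0,0.002,-0.08,0],
  "claw": 0.03
}}

```text
t: 18.1
tcp_pos: [651.8, 59.3, 201.2]
ee_rot: [0.003, 0.035, 0.999, 0.001]
wrist_force: [0.5, 0.3, -0.1]
width: 30.0
grip_force: 0.0
```

```bash
python3 - <<'E'
from h import *
cm(-65,150,190)
q=look(['scene'],[[14,-115,85,1.57,0],[14,-115,85,1.4,0]],zc=85)
f=wrist();save(f,'w6.png')
for r in masks_of('wheel_2','wrist'): print(round(r['p'],2),np.round(r['rect']),np.median(f['pixels'][r['pixels']],axis=0),w2r(p,onz(f,[r['rect'][:2]],85)).round())
E
```

```text
t 18.1 now [ 16.5 -91.3 201.2] inc [241.3 -81.8   9.4] yaw -0.08 w 30.0 F [ 0.5  0.3 -0.1] g 0.0
tool y in rack [ 1.    -0.001  0.002]
scene 0.88 [  38. -127.   85.]
mic [-159.5  -73.3    0. ] 0.66
disc [  24.59 -118.08   88.19    1.97   -0.13] cost 0.109 each [np.float64(0.891)]
0.87 [ 34. 269.  65. 106.] [ 56. 180. 174.] [[-169. -110.   85.]]
0.67 [326. 279.  23. 163.] [126. 123. 118.] [[  18. -116.   85.]]
```

```bash
python3 - <<'E'
from h import *
cm(-92,157,150)
E
```

```text
t 18.35 now [ 15.8 -88.1 196.2] inc [ 244.9 -107.9   47. ] yaw -0.03 w 29.9 F [-0.3 -0.3 -0.2] g 0.0
tool y in rack [ 1.    -0.    -0.001]
```

Emit:
{"api": "arm_command", "payload": {
  "increments": [0.05,-0.05,0,0,0.1,-0.08,0,0,0.16,-0.108,0,0,0.21,-0.108,0,0,0.245,-0.108,0,0,0.245,-0.108,0.04,0,0.245,-0.108,0.08,0,0.245,-0.108,0.1,0,0.245,-0.108,0.1,0,0.245,-0.108,0.1,0],
  "claw": 0.036
}}

```text
t: 19.6
tcp_pos: [397.5, -31.2, 98.0]
ee_rot: [-0.0, 0.035, 0.999, 0.0]
wrist_force: [-0.7, -0.1, -0.2]
width: 35.7
grip_force: 0.0
```

```bash
python3 - <<'E'
from h import *
cm(-92,157,64)
f=wrist()
for r in masks_of('wheel_1','wrist'):
    P=w2r(p,onz(f,np.argwhere(r['pixels'])[:,::-1],70));c=(P.max(0)+P.min(0))/2;print(round(r['p'],2),np.median(f['pixels'][r['pixels']],axis=0),c.round(1),P.min(0).round(),P.max(0).round())
E
```

```text
t 19.6 now [-91.5 156.1  98. ] inc [ 0.9 -0.5 34. ] yaw -0.02 w 35.7 F [-0.7 -0.1 -0.2] g 0.0
tool y in rack [ 1. -0.  0.]
0.76 [142. 140. 138.] [-73.8 104.5  70. ] [-112.   62.   70.] [-35. 147.  70.]
0.6 [245. 230.  75.] [-167.9  166.7   70. ] [-205.  134.   70.] [-131.  200.   70.]
```

Emit:
{"api": "arm_command", "payload": {
  "increments": [0.001,-0.001,0.015,0,0.001,-0.001,0.027,0,0.001,-0.001,0.034,0,0.001,-0.001,0.034,0,0.001,-0.001,0.034,0,-0.008,-0.001,0.034,0,-0.017,-0.001,0.034,0,-0.026,-0.001,0.034,0,-0.035,-0.001,0.034,0,-0.044,-0.001,0.034,0,-0.053,-0.001,0.034,0,-0.053,-0.001,0.034,0]
}}

```text
t: 21.2
tcp_pos: [451.5, -36.4, 64.5]
ee_rot: [0.001, 0.036, 0.999, 0.0]
wrist_force: [-0.3, -0.3, -0.4]
width: 35.9
grip_force: 0.0
```

```bash
python3 - <<'E'
from h import *
cm(-92,64,64)
q=look(['scene','top'],[[-65,45,65,0,0]],zc=65)
E
```

```text
t 21.2 now [-92.9 101.9  64.5] inc [-37.9   1.    0.6] yaw -0.12 w 35.9 F [-0.3 -0.3 -0.4] g 0.0
tool y in rack [ 1.    -0.002  0.001]
scene 0.97 [-76.  30.  65.]
mic [ 207.6 -230.6    0. ] 0.24
top 0.98 [-39.  40.  65.]
mic [-164.4  -60.7    0. ] 0.8
disc [-44.23  26.73  43.58  -0.37   0.4 ] cost 0.999 each [np.float64(0.674), np.float64(0.327)]
```

Emit:
{"api": "arm_command", "payload": {
  "increments": [-0.009,0.001,0,0,-0.018,0.001,0,0,-0.027,0.001,0,0,-0.036,0.001,0,0,-0.04,0.001,0,0,-0.04,0.001,0,0,-0.036,0.001,0,0,-0.036,0.001,-0.06,0,-0.036,0.001,-0.12,0,-0.036,0.001,-0.15,0,-0.036,0.001,-0.15,0,-0.036,0.001,-0.15,0]
}}

```text
t: 23.0
tcp_pos: [485.4, -37.9, 212.8]
ee_rot: [-0.001, 0.035, 0.999, -0.0]
wrist_force: [-1.3, 0.6, -0.9]
width: 35.7
grip_force: 0.0
```

```bash
python3 - <<'E'
from h import *
cm(-51,10,200)
q=look(['scene'],[[-62,4,65,0.01,0]],zc=65)
f=wrist();save(f,'w7.png')
for r in masks_of('wheel_1','wrist'):
    P=w2r(p,onz(f,np.argwhere(r['pixels'])[:,::-1],70));c=(P.max(0)+P.min(0))/2;print(round(r['p'],2),np.median(f['pixels'][r['pixels']],axis=0),c.round(1),P.min(0).round(),P.max(0).round())
E
```

```text
t 23.0 now [-92.1  68.  212.8] inc [-58.   41.1  12.6] yaw -0.02 w 35.7 F [-1.3  0.6 -0.9] g 0.0
tool y in rack [ 1.    -0.    -0.001]
scene 0.63 [-53.   0.  65.]
mic [-170.2  -64.6    0. ] 0.75
disc [-5.565e+01  9.900e-01  6.707e+01 -4.000e-02  1.000e-02] cost 0.033 each [np.float64(0.967)]
0.87 [135. 132. 131.] [-53.2   4.7  70. ] [-102.  -44.   70.] [-5. 54. 70.]
0.8 [135.  70. 169.] [ 77.6 168.9  70. ] [ 41. 128.  70.] [115. 210.  70.]
0.71 [242. 224.  73.] [-177.2  138.9   70. ] [-218.   98.   70.] [-136.  179.   70.]
```

Emit:
{"api": "arm_command", "payload": {
  "increments": [-0.03,0.02,0.04,0,-0.062,0.037,0.09,0,-0.062,0.037,0.12,0,-0.062,0.037,0.13,0,-0.062,0.037,0.135,0,-0.062,0.037,0.138,0,-0.062,0.037,0.14,0,-0.062,0.037,0.14,0],
  "claw": 0
}}

```text
t: 24.25
tcp_pos: [551.0, -5.1, 74.2]
ee_rot: [0.0, 0.035, 0.999, 0.0]
wrist_force: [-0.0, 0.0, 0.6]
width: 0.1
grip_force: 0.0
```

```bash
python3 - <<'E'
from h import *
cm(-54,5,70)
E
```

```text
t 24.25 now [-54.8   4.8  74.2] inc [0.3 0.8 4.2] yaw -0.04 w 0.1 F [-0.   0.   0.6] g 0.0
tool y in rack [ 1.    -0.001  0.   ]
```

Emit:
{"api": "arm_command", "payload": {
  "increments": [0,0,0.003,0,0,0,0.0055,0,0,0,0.0065,0,0,-0.003,0.0065,0,0,-0.006,0.0065,0,0,-0.009,0.0065,0,0,-0.009,0.0065,0]
}}

```text
t: 25.12
tcp_pos: [553.1, -9.7, 70.4]
ee_rot: [0.004, 0.034, 0.999, 0.003]
wrist_force: [-0.9, 4.1, 21.1]
width: 0.5
grip_force: 10.3
```

Emit:
{"api": "arm_command", "payload": {
  "increments": [0,0,-0.03,0,0,0,-0.08,0,0,0,-0.12,0,0,0,-0.12,0,0,0,-0.12,0],
  "claw": 0.088
}}

```text
t: 25.75
tcp_pos: [549.7, -14.4, 186.6]
ee_rot: [-0.0, 0.035, 0.999, -0.0]
wrist_force: [0.2, -0.4, -0.3]
width: 48.3
grip_force: 0.0
```

```bash
python3 - <<'E'
from h import *
cm(-51,10,80)
q=look(['scene'],[[-62,4,65,0.01,0]],zc=65)
f=wrist();save(f,'w8.png')
for r in masks_of('wheel_1','wrist'):
    P=w2r(p,onz(f,np.argwhere(r['pixels'])[:,::-1],70));c=(P.max(0)+P.min(0))/2;print(round(r['p'],2),np.median(f['pixels'][r['pixels']],axis=0),c.round(1),P.min(0).round(),P.max(0).round())
E
```

```text
t 25.75 now [-64.1   5.5 186.6] inc [  4.4  13.2 106.6] yaw -0.04 w 48.3 F [ 0.2 -0.4 -0.3] g 0.0
tool y in rack [ 1.    -0.001 -0.001]
scene 0.58 [-63.  -2.  65.]
mic [-161.1  -64.9    0. ] 0.66
disc [-5.917e+01 -2.330e+00  6.660e+01 -5.000e-02 -1.600e-01] cost 0.044 each [np.float64(0.956)]
0.84 [130. 128. 126.] [-57.5   0.1  70. ] [-107.  -49.   70.] [-8. 49. 70.]
0.69 [56. 55. 54.] [  27.3 -149.8   70. ] [   7. -171.   70.] [  48. -128.   70.]
0.67 [131.  68. 164.] [ 82.3 127.9  70. ] [ 50. 115.  70.] [114. 141.  70.]
0.49 [35. 91. 88.] [-184.4  -73.6   70. ] [-189.  -82.   70.] [-180.  -65.   70.]
```

```bash
python3 - <<'E'
from h import *
cm(-50,8,80)
f=wrist()
for r in masks_of('wheel_1','wrist')[:2]:
    P=w2r(p,onz(f,np.argwhere(r['pixels'])[:,::-1],70));c=(P.max(0)+P.min(0))/2;print(round(r['p'],2),np.median(f['pixels'][r['pixels']],axis=0),c.round(1),P.min(0).round(),P.max(0).round())
E
```

```text
t 26.0 now [-63.7   5.6 186.2] inc [  2.2  13.7 106.2] yaw -0.01 w 68.4 F [ 0.2 -0.5 -0.1] g 0.0
tool y in rack [ 1. -0. -0.]
0.97 [61.5 58.  54. ] [  26.1 -127.1   70. ] [   3. -171.   70.] [ 49. -83.  70.]
0.89 [239. 218.  69.] [-170.2  113.6   70. ] [-211.   87.   70.] [-129.  140.   70.]
```

Emit:
{"api": "arm_command", "payload": {
  "increments": [0.001,0.014,0.04,0,0.001,0.014,0.08,0,0.001,0.014,0.1,0,0.001,0.014,0.106,0,0.001,0.014,0.106,0,0.001,0.014,0.106,0],
  "claw": 0.088
}}

```text
t: 26.85
tcp_pos: [550.8, 0.3, 82.1]
ee_rot: [0.001, 0.035, 0.999, 0.0]
wrist_force: [0.5, -0.1, -0.6]
width: 87.9
grip_force: 0.0
```

```bash
python3 - <<'E'
from h import *
cm(-50,6,61)
E
```

```text
t 26.85 now [-49.4   5.3  82.1] inc [ 0.7 -0.6 21.1] yaw -0.04 w 87.9 F [ 0.5 -0.1 -0.6] g 0.0
tool y in rack [ 1.    -0.001  0.001]
```

Emit:
{"api": "arm_command", "payload": {
  "increments": [0,0,0.004,0,0,0,0.008,0,0,0,0.011,0,0,0,0.013,0,0,0,0.015,0,0,0,0.017,0,0,0,0.019,0,0,0,0.019,0]
}}

```text
t: 27.85
tcp_pos: [550.0, -0.3, 62.0]
ee_rot: [-0.0, 0.035, 0.999, -0.0]
wrist_force: [-0.3, -3.0, 2.6]
width: 88.2
grip_force: 1.8
```

```bash
python3 - <<'E'
from h import *
cm(-50,6,61)
q=look(['scene'],[[-64,0,70,.5,0],[-64,0,65,.1,0]],zc=65)
E
```

```text
t 27.85 now [-50.1   6.1  62. ] inc [-0.1  0.1  1. ] yaw -0.04 w 88.2 F [-0.3 -3.   2.6] g 1.8456811923533678
tool y in rack [ 1.    -0.001 -0.001]
scene 0.71 [-50.  -8.  65.]
mic [-162.9  -64.8    0. ] 0.57
disc [-64.1   -0.89  73.04   0.38   0.15] cost 0.327 each [np.float64(0.673)]
```

Emit:
{"api": "arm_command", "payload": {
  "increments": [0,0,0,0,0,0,0,0],
  "claw": 0.081
}}

```text
t: 28.25
tcp_pos: [550.0, -0.5, 62.2]
ee_rot: [-0.0, 0.035, 0.999, -0.0]
wrist_force: [-0.6, -5.4, 3.9]
width: 81.1
grip_force: 2.6
```

```bash
python3 - <<'E'
from h import *
cm(-50,6,61)
q=look(['scene'],[[-64,0,75,.6,0],[-70,0,80,.9,0]],zc=65)
E
```

```text
t 28.25 now [-50.3   6.1  62.2] inc [-0.1  0.3  1.2] yaw -0.05 w 81.1 F [-0.6 -5.4  3.9] g 2.6098061352968216
tool y in rack [ 1.    -0.001 -0.001]
scene 0.78 [-49.  -9.  65.]
mic [-164.4  -70.6    0. ] 0.78
disc [-64.26  -0.54  71.38   0.39   0.28] cost 0.315 each [np.float64(0.685)]
```

```bash
cat >> h.py <<'E'
def fit2(q0s,cam='scene',zc=75,free=(0,1,2,3,4)):
    f=eyes.grab_frame(cam);a=f['pixels'].astype(int)
    ms=[r for r in masks_of('wheel_1',cam) if np.ptp(np.median(a[r['pixels']],axis=0))<25]
    ref=proj(f,r2w(p,[q0s[0][:3]]))[0]
    r=min(ms,key=lambda r:np.hypot(*(np.array(r['rect'][:2])-ref)));m=r['pixels']
    robot=cv2.dilate((a.max(2)<75).astype(np.uint8),np.ones((5,5)))>0
    ok=~robot|m
    best=None
    for q0 in q0s:
        q0=np.array(q0,float);fr=list(free)
        def full(v): q=q0.copy();q[fr]=v;return q
        def c(v):
            s=sil(f,full(v))&ok;return 1-(s&m).sum()/max(1,(s|m).sum())+1e-3*max(0,-0)
        S=np.vstack([q0[fr]]+[q0[fr]+d for d in np.diag(np.array([10,10,10,.3,.2])[fr])])
        o=minimize(c,q0[fr],method='Nelder-Mead',options=dict(initial_simplex=S,maxiter=400))
        if best is None or o.fun<best[1]: best=(full(o.x),o.fun)
    print('fit2',best[0].round(2),round(best[1],3),'rect',np.round(r['rect']));return best[0]
E
python3 - <<'E'
from h import *
fit2([[-64,0,75,.6,0],[-70,0,80,.9,0],[-64,0,70,.3,0]])
E
```

```text
fit2 [-55.64  -5.9   73.99   0.67   0.1 ] 0.016 rect [310. 235.  57.  53.]
```

Emit:
{"api": "arm_command", "payload": {
  "increments": [0,-0.002,0,0,0,-0.004,-0.001,0],
  "claw": 0.072
}}

```text
t: 28.75
tcp_pos: [549.7, -3.8, 63.2]
ee_rot: [-0.0, 0.035, 0.999, 0.0]
wrist_force: [-1.8, -2.3, 2.7]
width: 72.1
grip_force: 2.0
```

```bash
python3 - <<'E'
from h import *
cm(-50,6,61)
fit2([[-58,-4,75,.7,0.1],[-66,-4,78,.9,0]])
E
```

```text
t 28.75 now [-53.6   6.2  63.2] inc [-0.2  3.6  2.2] yaw -0.03 w 72.1 F [-1.8 -2.3  2.7] g 1.9790225476026535
tool y in rack [ 1.    -0.001  0.   ]
fit2 [-58.47  -5.36  76.46   0.75   0.15] 0.024 rect [312. 235.  56.  58.]
```

Emit:
{"api": "arm_command", "payload": {
  "increments": [0,-0.003,0,0,0,-0.005,-0.001,0],
  "claw": 0.062
}}

```text
t: 29.1
tcp_pos: [550.1, -7.6, 64.4]
ee_rot: [0.001, 0.035, 0.999, 0.001]
wrist_force: [0.5, -1.2, -0.3]
width: 62.3
grip_force: 0.7
```

```bash
python3 - <<'E'
from h import *
cm(-50,6,61)
fit2([[-62,-4,78,.85,0.1],[-66,-4,78,.9,0]])
E
```

```text
t 29.1 now [-57.4   5.5  64.4] inc [0.5 7.4 3.4] yaw 0.02 w 62.3 F [ 0.5 -1.2 -0.3] g 0.7207357976585627
tool y in rack [1.    0.    0.002]
fit2 [-6.074e+01 -7.160e+00  6.973e+01  6.300e-01  5.000e-02] 0.013 rect [312. 239.  58.  57.]
```

Emit:
{"api": "arm_command", "payload": {
  "increments": [0,-0.001,0.002,0,0,-0.003,0.003,0],
  "claw": 0.05
}}

```text
t: 29.45
tcp_pos: [549.1, -13.3, 60.8]
ee_rot: [-0.0, 0.035, 0.999, -0.001]
wrist_force: [-0.6, -3.8, 0.3]
width: 50.2
grip_force: 1.7
```

```bash
python3 - <<'E'
from h import *
cm(-50,6,61)
fit2([[-65,-4,72,.85,0.1],[-70,-4,72,1.1,0]])
E
```

```text
t 29.45 now [-63.1   6.1  60.8] inc [-0.1 13.1 -0.2] yaw -0.07 w 50.2 F [-0.6 -3.8  0.3] g 1.6693266201764345
tool y in rack [ 1.    -0.001 -0.002]
fit2 [-7.211e+01 -4.700e+00  7.223e+01  1.070e+00  4.000e-02] 0.008 rect [315. 242.  55.  59.]
```

Emit:
{"api": "arm_command", "payload": {
  "increments": [0,-0.005,0,0,0,-0.01,-0.002,0,0,-0.012,-0.004,0],
  "claw": 0.024
}}

```text
t: 29.92
tcp_pos: [548.3, -24.0, 65.2]
ee_rot: [-0.0, 0.035, 0.999, 0.0]
wrist_force: [-0.2, -2.2, -0.3]
width: 24.4
grip_force: 0.6
```

```bash
python3 - <<'E'
from h import *
cm(-50,6,61)
fit2([[-78,-4,70,1.3,0.0],[-80,-4,66,1.5,0]])
E
```

```text
t 29.925 now [-73.8   6.2  65.2] inc [-0.2 23.8  4.2] yaw -0.03 w 24.4 F [-0.2 -2.2 -0.3] g 0.6230807234533131
tool y in rack [ 1.    -0.001  0.   ]
fit2 [-99.52   3.29  56.4    1.19   0.11] 0.006 rect [317. 256.  49.  63.]
```

Emit:
{"api": "arm_command", "payload": {
  "increments": [0,-0.003,0,0,0,-0.005,0,0,0,-0.005,0,0,0,-0.005,0,0],
  "claw": 0
}}

```text
t: 30.52
tcp_pos: [548.9, -32.0, 66.5]
ee_rot: [0.001, 0.036, 0.999, -0.003]
wrist_force: [-0.5, -8.2, 11.7]
width: 10.9
grip_force: 29.7
```

```bash
python3 - <<'E'
from h import *
cm(-50,6,61)
fit2([[-80,2,60,1.4,0.0],[-85,2,60,1.5,0]])
E
```

```text
t 30.525 now [-81.7   5.   66.5] inc [ 1.1 31.8  5.3] yaw -0.12 w 10.9 F [-0.5 -8.2 11.7] g 29.664045168610755
tool y in rack [ 1.    -0.002 -0.005]
fit2 [-9.147e+01 -1.600e+00  5.278e+01  1.410e+00  8.000e-02] 0.018 rect [319. 253.  56.  64.]
```

Emit:
{"api": "arm_command", "payload": {
  "increments": [0,0,-0.01,0,0,0,-0.03,0,0,0,-0.06,0,0,0,-0.09,0,0,0,-0.09,0,0,0,-0.09,0]
}}

```text
t: 31.38
tcp_pos: [547.5, -28.3, 154.2]
ee_rot: [-0.001, 0.035, 0.999, 0.0]
wrist_force: [0.2, 0.4, -2.9]
width: 9.6
grip_force: 30.0
```

```bash
python3 - <<'E'
from h import *
cm(-50,6,61)
o,R=st();c=w2r(p,o['tcp_pos'])[0]
q=fit2([[c[0],0,c[2]-14,1.57,0.0]],free=(1,2,3,4))
print('rel',q[:3]-c)
fit2([[c[0],0,c[2]-14,1.57,0.0]],free=(0,1,2,3,4))
E
```

```text
t 31.375 now [-78.2   6.7 154.2] inc [-0.8 28.1 93.2] yaw 0.02 w 9.6 F [ 0.2  0.4 -2.9] g 29.981198203749955
tool y in rack [1.    0.    0.001]
fit2 [-7.8200e+01 -3.0100e+00  1.3941e+02  1.5800e+00  7.0000e-02] 0.022 rect [313. 202.  58.  65.]
rel [  0.          -9.68425266 -14.80775607]
fit2 [-7.9360e+01 -2.4300e+00  1.3949e+02  1.5600e+00  9.0000e-02] 0.03 rect [312. 202.  58.  65.]
```

Emit:
{"api": "arm_command", "payload": {
  "increments": [0.005,0.03,0,0,0.005,0.07,0,0,0.005,0.086,0,0,0.005,0.086,0,0,0.005,0.086,0,0,0.005,0.086,0,0]
}}

```text
t: 32.33
tcp_pos: [549.1, 55.3, 154.9]
ee_rot: [-0.0, 0.036, 0.999, -0.001]
wrist_force: [0.2, 0.1, -1.3]
width: 9.7
grip_force: 30.0
```

```bash
python3 - <<'E'
from h import *
cm(8,12,101)
f=wrist();g=eyes.grab_frame('scene')
# spout tip check
o,R=st();c=w2r(p,o['tcp_pos'])[0]
q=fit2([[c[0],c[1]-10,c[2]-14,1.57,0.0]],free=(1,2,3,4));print(q[:3]-c)
E
```

```text
t 32.325 now [  5.4  10.9 154.9] inc [ 1.1  2.7 53.9] yaw -0.17 w 9.7 F [ 0.2  0.1 -1.3] g 29.981232429854572
tool y in rack [ 1.    -0.003 -0.001]
fit2 [6.0500e+00 1.7300e+00 1.3944e+02 1.5900e+00 6.0000e-02] 0.024 rect [288. 184.  51.  62.]
[  0.          -9.16990693 -15.67481911]
```

Emit:
{"api": "arm_command", "payload": {
  "increments": [0.001,0.001,0.01,0,0.001,0.001,0.02,0,0.001,0.001,0.028,0,0.001,0.001,0.034,0,0.001,0.001,0.04,0,0.001,0.001,0.045,0,0.001,0.001,0.049,0,0.001,0.001,0.05,0]
}}

```text
t: 33.52
tcp_pos: [548.2, 58.4, 105.0]
ee_rot: [-0.0, 0.035, 0.999, -0.0]
wrist_force: [-0.5, -0.4, -3.0]
width: 9.8
grip_force: 30.0
```

```bash
python3 - <<'E'
from h import *
cm(8,12,101)
E
```

```text
t 33.525 now [  8.3  12.  105. ] inc [-0.  -0.3  4. ] yaw -0.02 w 9.8 F [-0.5 -0.4 -3. ] g 29.981239358894527
tool y in rack [ 1. -0. -0.]
```

Emit:
{"api": "arm_command", "payload": {
  "increments": [0,0.001,0.002,0,0,0.002,0.003,0,0,0.002,0.003,0]
}}

```text
t: 33.9
tcp_pos: [548.4, 60.6, 102.3]
ee_rot: [0.0, 0.035, 0.999, 0.0]
wrist_force: [-1.1, -1.0, -3.1]
width: 9.7
grip_force: 30.0
```

Emit:
{"api": "arm_command", "payload": {
  "increments": [0,0,0,0,0,0,0,0,0,0,0,0],
  "claw": 0.018
}}

```text
t: 34.28
tcp_pos: [548.5, 60.5, 102.4]
ee_rot: [0.0, 0.035, 0.999, 0.0]
wrist_force: [0.7, 0.6, -0.0]
width: 18.2
grip_force: 0.0
```

Emit:
{"api": "arm_command", "payload": {
  "increments": [0,0,-0.02,0,0,0,-0.05,0,0,0,-0.08,0,0,0,-0.08,0,0,-0.05,-0.08,0,0,-0.05,-0.08,0,0,-0.05,-0.08,0]
}}

```text
t: 35.15
tcp_pos: [544.5, 10.8, 181.5]
ee_rot: [-0.001, 0.035, 0.999, 0.0]
wrist_force: [-0.6, 0.8, 0.3]
width: 18.3
grip_force: 0.0
```

```bash
cat >> h.py <<'E'
def racked_fit(q0,g,nm):
    # visible part only: silhouette minus pixels hidden by deck (below deck line x=0,z=60)
    a=g['pixels'].astype(int);uv=proj(g,r2w(p,[q0[:3]]))[0];x,y=uv.astype(int)
    w=np.zeros((480,640),bool);w[y-50:y+50,x-45:x+45]=True
    L=proj(g,r2w(p,[[0,q0[1]-70,60],[0,q0[1]+70,60]]));k=np.polyfit(L[:,0],L[:,1],1)
    up=np.arange(480)[:,None]<np.polyval(k,np.arange(640))[None,:]-1
    ms=[r for l in('wheel_1','wheel_racked') for r in masks_of(l,'scene') if np.hypot(*(np.array(r['rect'][:2])-uv))<25]
    if not ms: print(nm,'no mask');return
    m=max(ms,key=lambda r:r['p'])['pixels']&up;ok=up&(~(a.max(2)<60)|m)
    c=lambda q:1-(sil(g,q)&ok&m).sum()/max(1,(sil(g,q)&ok|m).sum())
    q0=np.array(q0,float);fr=[1,2,3];b=None
    for t in(1.3,1.57,1.8):
        q0[3]=t
        def C(v): q=q0.copy();q[fr]=v;return c(q)
        o=minimize(C,q0[fr],method='Nelder-Mead',options=dict(initial_simplex=np.vstack([q0[fr]]+[q0[fr]+d for d in np.diag([8,8,.2])])))
        if b is None or o.fun<b.fun: b=o
    print(nm,'y,z,tilt',b.x.round(2),'cost',round(b.fun,3))
E
python3 - <<'E'
from h import *
cm(-8,0,110)
g=eyes.grab_frame('scene');save(g,'s9.png')
for q,n in(([15,-115,85,1.57,0],'far'),([12,2,85,1.57,0],'mid'),([15,115,85,1.57,0],'racked')): racked_fit(q,g,n)
f=wrist();save(f,'w9.png')
E
```

```text
t 35.15 now [-39.4  12.4 181.5] inc [-12.5  31.4  71.5] yaw -0.03 w 18.3 F [-0.6  0.8  0.3] g 0.0
tool y in rack [ 1.    -0.001  0.001]
far no mask
mid no mask
racked y,z,tilt [114.48  86.64   1.69] cost 0.019
```

Emit:
{"api": "arm_command", "payload": {
  "increments": [0,-0.05,0,0,0,-0.1,-0.03,0,0.05,-0.15,-0.06,0,0.05,-0.15,-0.06,0,0.05,-0.15,-0.06,0,0.05,-0.15,-0.06,0],
  "claw": 0
}}

```text
t: 36.3
tcp_pos: [485.5, -134.0, 242.0]
ee_rot: [0.0, 0.034, 0.999, 0.001]
wrist_force: [0.4, -0.7, -1.3]
width: 0.4
grip_force: 0.0
```

```bash
python3 - <<'E'
from h import *
go(-30,4,110)
g=eyes.grab_frame('scene');save(g,'s9.png')
for l in('wheel_1','wheel_racked'):
  for r in masks_of(l,'scene'): print(l,round(r['p'],2),np.round(r['rect']),np.median(g['pixels'][r['pixels']],axis=0))
for y in(-115,0,115): print(y,proj(g,r2w(p,[[15,y,85]]))[0].round(), 'top',proj(g,r2w(p,[[15,y,135]]))[0].round())
for q,n in(([15,-115,85,1.57,0],'far'),([12,2,85,1.57,0],'mid'),([15,115,85,1.57,0],'racked')): racked_fit(q,g,n)
t=eyes.grab_frame('top')
for l in('wheel_1','wheel_racked'):
  for r in masks_of(l,'top'): print('top',l,round(r['p'],2),np.round(r['rect']),np.median(t['pixels'][r['pixels']],axis=0))
for r in spot_point('micrometer','top')[:1]: print('mic',w2r(p,onz(t,[r['point'][::-1]],0))[0].round(1))
for y in(-115,0,115): print(y,proj(t,r2w(p,[[15,y,135],[15,y,60],[0,y,60]])).round().tolist())
E
```

```text
t 36.3 now [-187.9   61.1  242. ] inc [-57.3 157.6 132.3] yaw 0.11 w 0.4 F [ 0.4 -0.7 -1.3] g 0.0
wheel_1 0.85 [169. 251.  39.  27.] [157.  72. 192.]
wheel_1 0.75 [267. 336.  76.  48.] [250. 224.   0.]
wheel_1 0.69 [452. 302.  66.  39.] [  0. 195. 193.]
wheel_1 0.59 [344. 195.  48.  46.] [107. 106. 109.]
wheel_1 0.55 [287. 209.  51.  52.] [107. 106. 109.]
wheel_racked 0.7 [225. 223.  60.  50.] [107. 106. 109.]
-115 [344. 200.] top [344. 174.]
0 [288. 212.] top [286. 185.]
115 [225. 226.] top [222. 197.]
far y,z,tilt [-112.04   85.13    1.62] cost 0.038
mid y,z,tilt [ 3.08 84.73  1.69] cost 0.036
racked y,z,tilt [114.22  86.83   1.64] cost 0.017
top wheel_1 0.92 [277. 259.  11.  52.] [147. 135. 124.]
top wheel_1 0.9 [225. 354.  50.  50.] [161.  91. 188.]
top wheel_1 0.81 [270. 199.  14.  55.] [145. 135. 121.]
top wheel_1 0.7 [388. 333.  50.  52.] [255. 230. 103.]
top wheel_1 0.51 [402. 184.  37.  20.] [ 83. 195. 191.]
top wheel_1 0.47 [293. 202.  59.  59.] [230. 206. 171.]
top wheel_racked 0.8 [274. 317.   9.  50.] [146. 136. 121.]
mic [-163.7  -59.     0. ]
-115 [[272.0, 189.0], [275.0, 202.0], [282.0, 202.0]]
0 [[273.0, 250.0], [275.0, 259.0], [283.0, 259.0]]
115 [[273.0, 313.0], [276.0, 318.0], [284.0, 318.0]]
```

```bash
python3 - <<'E'
from h import *
t=eyes.grab_frame('top')['pixels'];a=cv2.imread('pics/top0.png')[:,:,::-1]
g=eyes.grab_frame('scene')['pixels'];b=cv2.imread('pics/scene0.png')[:,:,::-1]
def reg(A,B,box,n):
    x,y,w,h=box;T=A[y:y+h,x:x+w].copy();S=B[y-12:y+h+12,x-12:x+w+12].copy()
    k=4;r=cv2.matchTemplate(cv2.resize(S,None,fx=k,fy=k,interpolation=cv2.INTER_CUBIC),cv2.resize(T,None,fx=k,fy=k,interpolation=cv2.INTER_CUBIC),cv2.TM_CCOEFF_NORMED)
    m=cv2.minMaxLoc(r);print(n,(np.array(m[3])/k-12),round(m[1],3))
reg(a,t,(350,198,26,64),'mic top');reg(b,g,(335,268,75,38),'mic scene')
reg(a,t,(266,290,18,56),'racked top');reg(b,g,(194,192,60,45),'racked scene')
reg(a,t,(200,225,48,64),'can top');reg(b,g,(240,150,45,60),'can scene')
# top profiles across wheels: grey-vs-wood
for y in(0,-115,115):
    f=eyes.grab_frame('top')
    for x in(5,10,15):pass
    row=int(round(proj(f,r2w(p,[[15,y,135]]))[0][1]))
    for dr in(0,4,8): print(y,row+dr,t[row+dr,262:292].astype(int).mean(1).round().astype(int).tolist())
E
```

```text
mic top [ 1.25 -0.25] 0.753
mic scene [0.5  0.25] 0.931
racked top [0. 0.] 0.99
racked scene [0. 0.] 0.998
can top [0. 0.] 0.998
can scene [0. 0.] 0.918
0 250 [117, 166, 209, 212, 210, 208, 201, 183, 172, 162, 141, 152, 161, 159, 159, 155, 139, 109, 111, 137, 159, 176, 180, 182, 183, 182, 182, 182, 182, 181]
0 254 [116, 167, 209, 211, 210, 208, 209, 206, 198, 178, 146, 148, 157, 158, 158, 154, 144, 121, 110, 128, 157, 177, 180, 183, 182, 183, 182, 183, 181, 182]
0 258 [119, 167, 208, 212, 209, 209, 208, 207, 205, 192, 153, 143, 151, 155, 154, 153, 142, 106, 103, 132, 164, 178, 181, 181, 181, 183, 184, 183, 188, 197]
-115 189 [124, 152, 185, 180, 165, 143, 139, 142, 157, 159, 159, 155, 136, 104, 111, 147, 173, 179, 180, 187, 203, 214, 217, 218, 218, 218, 217, 217, 215, 216]
-115 193 [123, 163, 202, 210, 209, 208, 199, 172, 156, 155, 156, 152, 138, 114, 107, 141, 172, 179, 180, 183, 195, 212, 216, 219, 219, 218, 218, 217, 216, 215]
-115 197 [126, 162, 202, 210, 208, 208, 204, 188, 164, 151, 154, 152, 141, 108, 109, 138, 173, 179, 181, 179, 182, 194, 211, 218, 219, 219, 219, 217, 216, 215]
115 313 [127, 154, 188, 207, 210, 209, 207, 198, 171, 157, 157, 155, 147, 122, 104, 113, 141, 172, 180, 180, 179, 176, 183, 196, 206, 204, 197, 186, 182, 179]
115 317 [129, 157, 194, 207, 210, 209, 207, 196, 168, 156, 156, 155, 146, 124, 107, 111, 141, 172, 180, 179, 178, 177, 179, 182, 184, 198, 212, 212, 200, 190]
115 321 [129, 157, 194, 207, 209, 208, 207, 196, 170, 153, 151, 150, 142, 120, 105, 113, 141, 173, 181, 181, 179, 175, 179, 181, 183, 190, 206, 216, 217, 217]
```

```bash
python3 -c "
from station import arm
print(arm.close_job())"
```

```text
the job is handed in; nothing more can be done
None
```

I handed the job in with both loose wheels standing upright in the two free bays. The camera checks before hand-in put both inside the limits, the racked wheel and oil can hadn't moved, and the micrometer had been nudged about 2–3 mm (10 mm allowed); the hand-in call returned no verdict.

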